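# Set out the bath basket

## Robot

A 6-joint arm with a two-finger parallel gripper is mounted at the origin on the work surface. World frame = base frame: x ahead of the robot, y to its left, z up, the work surface at z = 0. Lengths are in m, angles in degrees, forces in N, time in s.
With the tool pointing down it reaches from about 0.4 to 0.825 m from the base axis. Payload 7 kg.
Tool frame: the origin (TCP) lies midway between the tips of the shut fingers; the grasp point (between the pads) lies 19 mm behind it; z points along the fingers, y is the line along which they close (so a half turn about z gives the same grasp; the last joint's range is limited). The gripper opens to 88 mm and grips with 3 to 60 N. Pads are 19 mm wide; open, the fingers measure 130 mm over their backs; the gripper's body (78 mm by 193 mm) begins 47 mm behind the grasp point.
Start: joints at [16.507, 20.546, 0.682, 0, -70.136, -16.507], TCP at [0.675, -0, 0.227] pointing down, gripper open.
Joint ranges: [-176.03, 176.03], [-82.01, 121.73], [-58.28, 71.71], [-173.87, 95.51], [-174.79, -0.11], [-173.66, 173.66]. Speed limits (degrees/s): [136.94, 136.94, 172.46, 180, 180, 180].

## Interface

Orientations are given as [roll, pitch, yaw] about the fixed x, y, z axes, in that order (R = Rz(yaw) Ry(pitch) Rx(roll)).
In Python, from plant import ctrl gives the robot as it stands. The module is installed in compiled form; this text tells all that it offers.
- The arm moves only by the tool send_rows, never from a script. Its argument "plan" is a list that holds one entry, the list of rows, each a list of 6 numbers: the shift along the tool's x, y, z in cm, then the turn, a rotation vector about the tool's x, y, z in degrees. A call has 1 to 8 rows; each row is the pose to reach, as a shift and turn from the pose commanded when the call began, along the tool's axes at that moment; what a row does not reach only later rows make up. A row lasts 1/12 s, in which the tool goes at most 41.7 mm and 7.16 degrees, less where a joint would pass 70% of its speed; a pose out of reach is approached as far as the arm can. A call with a gripper value outside its range is refused whole. "fingers" is the opening, from 0 (shut) to 1 (fully open), set as the call begins (left out, the last holds). The fingers move at their own pace and stop on an object; the grip force is fixed at half the most. Time passes only in rows, so rows that repeat a pose let the fingers close. It gives the time, the measured TCP pose, the force, the opening and the grip force at its end, in the units of the state.
- ctrl.get_obs(): the state, without advancing time (a new reading comes with each control period).
- ctrl.snapshot(name): name is "scene" or "side" or "wrist"; returns a dict with "img" (400x640x3 uint8, red, green, blue), "K" (3x3 intrinsics, pixels), "pose" (4x4, takes a point from camera to world coordinates). Camera axes: x right, y down, z forward; pixel columns grow to the right and rows downward; lengths in m; the calibration is good to about 2 mm. A picture is of the moment at which its call begins. There is no depth.
- ctrl.close_job(): hands the job in; it is judged then, once.
The state is a dict: "clock": time; "joint_pos": joint angles; "qvel": joint speeds; "tau": joint torques, N m; "tool_pos": TCP position; "orientation": TCP orientation; "force": force on the tool from outside, world axes, zero at the start; "moment": the same for the moment, N m; "opening": finger opening in m; "gripper_force": force on a finger pad.
Only numpy, scipy, OpenCV 4.12 (cv2) and the standard library are available. Lean on these libraries where they do the work, as an engineer would, in place of code of your own. Each camera call takes 0.05 s, during which the arm holds its last target. There are 200 camera calls.

## Task

Set the bath basket in order, in one row along its middle: the round soap saucer right in front of the mirror with the soap bar flat in its middle, the empty clear bottle standing right in front of the refill dispenser, and the silicone brush, bristles down and lengthwise front to back, midway between the two and touching neither. The saucer is ceramic, so set it down and do not let it drop. Leave the pumice stone, the cream jar and the wooden nail brush where they are.

Things in the scene. Friction and masses are not known exactly. Their poses are not given: they have to be found in the camera images.
- basket: Shallow steel wire basket (mm), fixed on the tub deck, 184 front to back (x) by 430 long (y). Origin: on the deck under its centre; x to its back (away from the robot), y along its length to the robot's left, z up. Flat floor, top at z = 20; walls 6 thick, rim at z = 65; inside 172 x 418. Mirror and dispenser are fixed on its back rim.
- mirror: Round aluminium mirror (mm), 92 across, facing the robot, on a locked folding arm clamped to the left or right half of the basket's back rim; rigid. Origin: on the deck below the mirror's middle, at basket x = 92; axes as the basket's. In front of it = same basket y as this origin. All of it at basket x > 84; top at z = 200.
- dispenser: White box-shaped refill dispenser (mm) with steel push plate, 78 wide, 154 high, hung on the back rim in the half without the mirror; rigid. Origin: on the deck below its middle, at basket x = 92; axes as the basket's. In front of it = same basket y as this origin. All of it at basket x > 84. Mirror and dispenser are 210 to 240 apart along basket y.
- saucer: Round white ceramic soap saucer (mm), loose, 96 across the rim (88 at the foot), 18 high, rim wall 8 thick, inner floor 7 above its underside and about 76 across; about 0.18 kg. Too wide to span: pinch the rim wall from above, one finger inside. Origin: centre of underside, z up.
- soap: Ivory soap bar (mm), loose, 58 (x) x 38 (y) x 25 high, rounded edges; about 0.075 kg. Origin: centre of underside, z up. It fits flat on the saucer's inner floor.
- brush: Grey hard silicone shower brush (mm), loose, bristles down: oval body 120 long (x) x 62 wide (y), body top at z = 30, with a raised grip spine along x on its back, 88 long, 22 wide, from z = 30 to 57; about 0.12 kg. Origin: centre of underside (bristle tips), z up.
- bottle: Empty clear plastic bottle with white flip cap (mm), loose, standing: round body 60 across up to z = 104, shoulder narrowing to the cap, cap 34 across from z = 127 to 155 (full height); about 0.045 kg. Origin: centre of underside, z up.
- pumice: Grey pumice stone (mm), 92 x 48 x 32 high, loose on the deck; not part of the job, leave it. Origin: centre of underside.
- jar: Low amber glass cream jar with black lid (mm), 68 in diameter, 44 high, loose on the deck; leave it. Origin: centre of underside.
- nailbrush: Wooden nail brush (mm), 86 x 36 x 34 high, loose on the deck; leave it. Origin: centre of underside.
There are look-alikes about, which are no part of the job. There is more than one size of the saucer; the job needs the smaller. What is shaped like the soap but red is not meant.

How it is judged:
By the outcome, as a careful person would: the job done as asked, in the order asked, and still so for the second after the job is handed in, with the robot touching nothing.
It also fails if it takes over 128 s, if anything falls off the work surface, if the arm or the gripper's body presses on something with over 40 N, if the wrist force passes 120 N, or if a joint passes its speed limit or range.

## Working session

There is one attempt and no reset: what is moved stays moved. The work goes in short steps, Python scripts to look and compute and a tool call to move; the robot and the scene stay as the last step left them, time stands still between calls to the robot, and variables do not carry over. Pictures are saved under pics/ and viewed, at most 14 in all, crops included, and the job is handed in when it is done.

Besides the shell and the picture viewer there is one more tool, called after "Emit:" by a JSON object that holds its "fn" and its "kwargs", one argument or row to a line. send_rows: Moves the arm, as the interface text tells. Its arguments: {"type":"object","properties":{"plan":{"type":"array","items":{"type":"array","items":{"type":"array","items":{"type":"number"}}}},"fingers":{"type":"number"}},"required":["plan"]}

```bash
mkdir -p pics; cat > h.py <<'E'
import numpy as np, cv2
from plant import ctrl
def snap(n,f):
    s=ctrl.snapshot(n); cv2.imwrite(f'pics/{f}.png',s['img'][:,:,::-1]); np.savez(f'pics/{f}.npz',K=s['K'],pose=s['pose']); return s
def load(f):
    d=np.load(f'pics/{f}.npz'); return dict(K=d['K'],pose=d['pose'],img=cv2.imread(f'pics/{f}.png')[:,:,::-1])
def ray(s,u,v):
    d=s['pose'][:3,:3]@np.linalg.inv(s['K'])@np.array([u,v,1.]); return s['pose'][:3,3],d/np.linalg.norm(d)
def plane(s,u,v,z):
    o,d=ray(s,u,v); return o+d*(z-o[2])/d[2]
def tri(*obs):
    A=np.zeros((3,3));b=np.zeros(3);R=[]
    for s,u,v in obs:
        o,d=ray(s,u,v);P=np.eye(3)-np.outer(d,d);A+=P;b+=P@o;R.append((o,P))
    x=np.linalg.solve(A,b); return x,[float(np.linalg.norm(P@(x-o))) for o,P in R]
def proj(s,p):
    c=s['pose'][:3,:3].T@(np.asarray(p)-s['pose'][:3,3]); q=s['K']@c; return q[:2]/q[2]
E
python3 - <<'E'
from h import *
for n in ("scene","side","wrist"):
    s=snap(n,n+"0"); print(n,s['pose'].round(3).tolist(),s['K'][0,0])
o=ctrl.get_obs(); print(o['clock'],o['tool_pos'],o['orientation'],o['opening'])
E
```

```text
scene [[-0.69, 0.523, -0.501, 1.122], [0.724, 0.515, -0.459, 0.521], [0.017, -0.679, -0.734, 0.902], [0.0, 0.0, 0.0, 1.0]] 386.89824165854327
side [[0.971, -0.154, 0.185, 0.323], [-0.24, -0.674, 0.699, -0.893], [0.017, -0.723, -0.691, 0.898], [0.0, 0.0, 0.0, 1.0]] 418.7130098597546
wrist [[-1.0, -0.001, -0.001, 0.675], [-0.001, 0.954, 0.301, -0.083], [0.0, 0.301, -0.954, 0.385], [0.0, 0.0, 0.0, 1.0]] 326.4061604187481
0.15 [ 6.74653689e-01 -5.74561387e-05  2.25850229e-01] [ 1.79929059e+02 -8.20480354e-03 -9.00052704e+01] 0.08760171967423984
```

View pics/scene0.png

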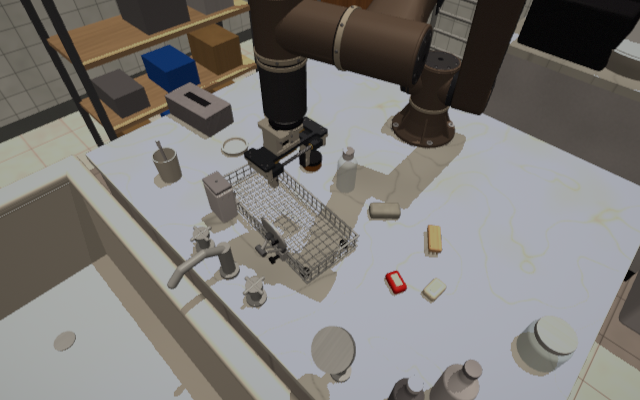

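View pics/side0.png

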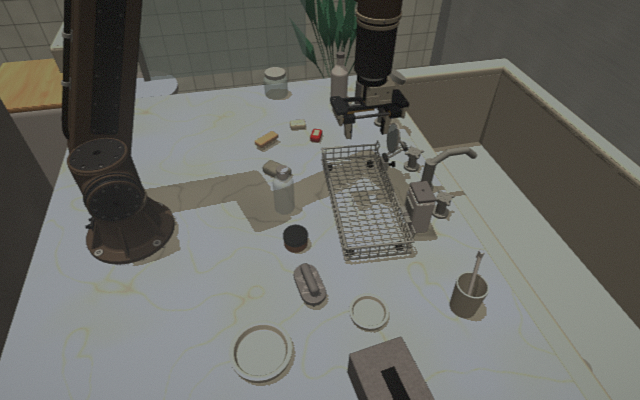

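View pics/wrist0.png

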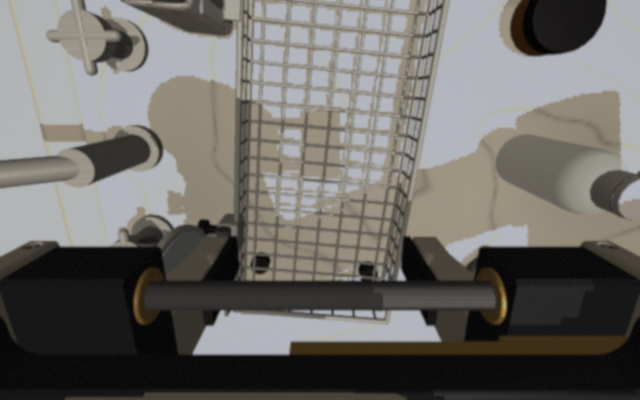

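Candidates: saucers are in side at (369,312), small, and (262,352), large. I want the small one, which is in scene at (234,146). Bars are ivory at side (298,125) / scene (434,290), and red at side (316,135), which is not meant. The clear bottle is at side (284,190) and the brush at side (310,284). I'll confirm these in an enlarged crop.

```bash
python3 - <<'E'
from h import *
a=load('side0')['img'][100:385,225:445]; b=load('scene0')['img'][120:405-5,200:445]
a=cv2.resize(a,None,fx=2,fy=2,interpolation=cv2.INTER_CUBIC)
b=cv2.resize(b,None,fx=1.46,fy=2,interpolation=cv2.INTER_CUBIC)
c=np.zeros((570,440+b.shape[1],3),np.uint8);c[:a.shape[0],:440]=a;c[:b.shape[0],440:]=b
cv2.imwrite('pics/c1.png',c[:,:800,::-1])
# masks
for n in('side0','scene0'):
    s=load(n);hsv=cv2.cvtColor(s['img'],cv2.COLOR_RGB2HSV)
    m=((hsv[...,0]<8)|(hsv[...,0]>172))&(hsv[...,1]>150)&(hsv[...,2]>100)
    print(n,'red',np.argwhere(m).mean(0)[::-1],m.sum())
    for u,v in ([(298,125),(262,352),(369,312)] if n=='side0' else [(434,290),(234,146)]): print(u,v,s['img'][v,u],plane(s,u,v,0.02).round(3), s['img'][v,u-20])
E
```

```text
side0 red [315.90909091 135.        ] 44
298 125 [144 131 107] [0.559 0.386 0.02 ] [146 151 147]
262 352 [146 149 143] [ 0.31  -0.452  0.02 ] [144 149 142]
369 312 [145 149 142] [ 0.569 -0.412  0.02 ] [144 150 142]
scene0 red [395.80606061 282.28484848] 165
434 290 [169 172 156] [0.567 0.406 0.02 ] [169 172 175]
234 146 [170 173 170] [ 0.578 -0.394  0.02 ] [170 172 172]
```

View pics/c1.png

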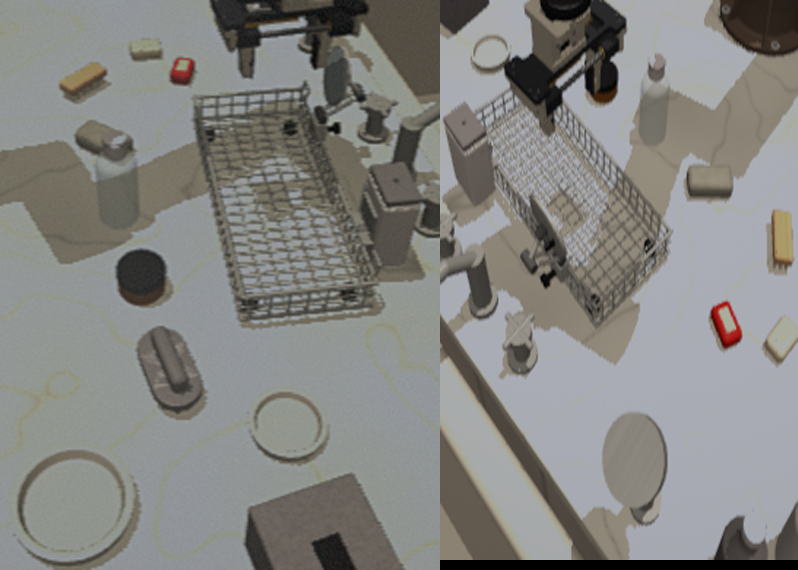

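The crop shows the small saucer at crop (288,426), the ivory soap at crop (145,47) beside the red one at (182,68), the clear bottle at (117,180), and the brush with its spine up at (170,367). I'll go up for an overhead look.

Emit:
{"fn": "send_rows", "kwargs": {
  "plan": [
    [[-2,0,-3,0,0,0],[-4.5,0,-6,0,0,0],[-7,0,-9,0,0,0],[-9,0,-12,0,0,0],[-11,0,-15,0,0,0],[-13,0,-17,0,0,0],[-13,0,-17,0,0,0]]
  ]
}}

```text
clock: 0.73
tool_pos: [0.6761, 0.1331, 0.4014]
orientation: [-179.6, 0.1, -89.9]
force: [0.1, -1.3, 0.6]
opening: 0.0877
gripper_force: 0.0
```

```bash
python3 - <<'E'
from h import *
snap('wrist','w1');snap('scene','scene1');snap('side','side1');print(ctrl.get_obs()['tool_pos'])
E
```

```text
[0.67466934 0.1302878  0.39569955]
```

Emit:
{"fn": "send_rows", "kwargs": {
  "plan": [
    [[4,0,0,0,0,0],[8,0,0,0,0,0],[12,0,0,0,0,0],[16,0,0,0,0,0],[20,0,0,0,0,0],[23,0,0,0,0,0],[23,0,0,0,0,0],[23,0,0,0,0,0]]
  ]
}}

```text
clock: 1.55
tool_pos: [0.6741, -0.1029, 0.3949]
orientation: [179.8, -0.0, -90.2]
force: [-0.5, 1.1, 0.3]
opening: 0.088
gripper_force: 0.0
```

```bash
python3 - <<'E'
from h import *
snap('wrist','w2');print(ctrl.get_obs()['tool_pos'])
a=load('w1')['img'][:260];b=load('w2')['img'][:260]
cv2.imwrite('pics/c2.png',np.vstack([a,b])[:,:,::-1])
E
```

```text
[ 0.67433089 -0.10150873  0.39508336]
```

View pics/c2.png

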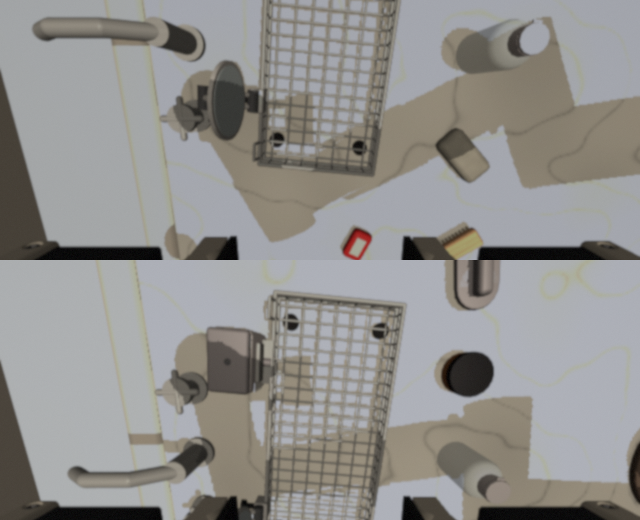

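The overhead views show the basket whole across the two frames, w1 top and w2 bottom. In w2 the rim corners are at (272,31) and (406,43), the dispenser is at about (237,100). In w1 the mirror is edge-on at (228,100). Next I'll measure them.

```bash
python3 - <<'E'
from h import *
w1,w2,sd,sc=[load(n) for n in('w1','w2','side1','scene1')]
c=[plane(w2,272,31,.065),plane(w2,406,43,.065),plane(w1,375,176,.065),plane(w1,258,160,.065)]
print(np.round(c,4)); 
for i in range(4): print(np.linalg.norm(c[i]-c[(i+1)%4]).round(4))
def grid(img,x0,y0,w,h,f):
    a=cv2.resize(img[y0:y0+h,x0:x0+w],None,fx=f,fy=f,interpolation=cv2.INTER_CUBIC)
    for k in range(0,w,20): a[:6,int(k*f)]=(255,0,0)
    for k in range(0,h,20): a[int(k*f),:6]=(255,0,0)
    return a
A=grid(sd['img'],310,100,140,170,2.8); B=grid(sc['img'],190,150,180,140,2.2)
C=grid(w1['img'],190,50,200,140,2); D=grid(w2['img'],190,20,230,140,1.74)
o=np.zeros((600,800,3),np.uint8)
o[:280,:400]=C[:280,:400];o[:243,400:]=D[:243,:400];o[285:285+308,:396]=B[:308,:396];P=A[:350,:392];o[250:600,400:792]=P
cv2.imwrite('pics/c3.png',o[:,:,::-1])
E
```

```text
[[ 0.7377 -0.265   0.065 ]
 [ 0.5549 -0.2497  0.065 ]
 [ 0.592   0.1754  0.065 ]
 [ 0.7736  0.1511  0.065 ]]
0.1834
0.4268
0.1831
0.4176
```

View pics/c3.png

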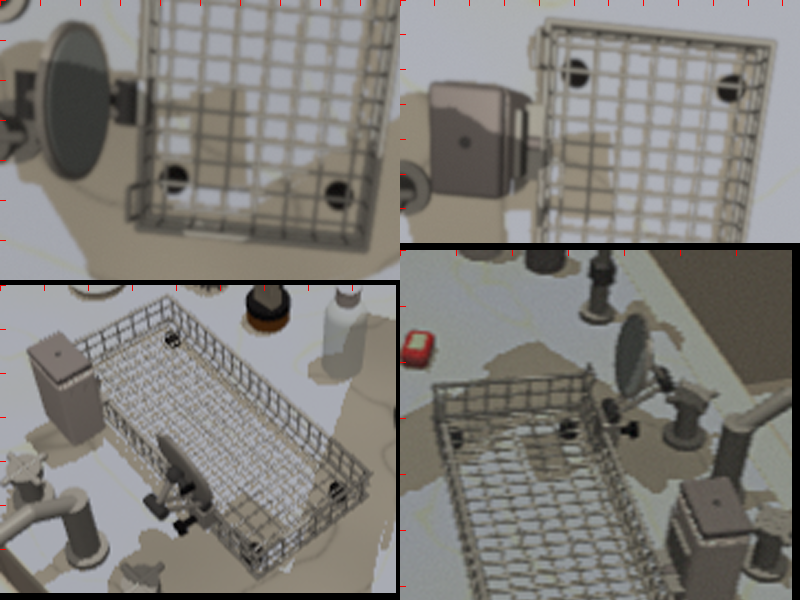

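```bash
python3 - <<'E'
from h import *
w1,w2,sd,sc=[load(n) for n in('w1','w2','side1','scene1')]
r={}
for k,o in dict(fm=[(w2,406,44),(sc,266,155)],fp=[(w1,376,175),(sc,358,236),(sd,321.4,148)],bp=[(w1,259,167),(sd,378,142)],mir=[(w1,228,100),(sd,393,138),(sc,275,234)],dis=[(w2,227.4,101.6),(sd,422.9,190.4),(sc,216.4,181.4)]).items():
    x,e=tri(*o);r[k]=x;print(k,x.round(4),np.round(e,4))
bm=plane(w2,274,31.5,.065);fm=plane(w2,406,44,.065);fp=plane(w1,376,175,.065);bp=plane(w1,259,167.5,.065)
print(bm,fm,fp,bp)
c=(bm+fm+fp+bp)/4; print('centre',c)
u=(fp-fm+bp-bm);ex=(bm-fm+bp-fp);print('yaw',np.degrees(np.arctan2(-u[0],u[1])),np.degrees(np.arctan2(ex[1],ex[0])))
yaw=np.arctan2(-u[0],u[1])
R=np.array([[np.cos(yaw),-np.sin(yaw)],[np.sin(yaw),np.cos(yaw)]])
for k,x in r.items(): print(k,(R.T@(x[:2]-c[:2])).round(4))
E
```

```text
fm [ 0.5522 -0.2503  0.0524] [0.0006 0.0006]
fp [0.5944 0.1761 0.0611] [0.0047 0.0033 0.0025]
bp [0.7781 0.1587 0.0705] [0.0069 0.0069]
mir [0.7893 0.0637 0.1502] [0.0035 0.0024 0.0038]
dis [ 0.783  -0.175   0.1521] [0.0006 0.0012 0.0011]
[ 0.73497431 -0.26440669  0.065     ] [ 0.55479742 -0.24843792  0.065     ] [0.59056998 0.17383043 0.065     ] [0.77263117 0.16287459 0.065     ]
centre [ 0.66324322 -0.0440349   0.065     ]
yaw -4.939988628892399 -4.250893906374817
fm [-0.0928 -0.2151]
fp [-0.0876  0.2134]
bp [0.097  0.2119]
mir [0.1164 0.1182]
dis [ 0.1306 -0.1202]
```

Basket centre is (0.663, -0.044) with yaw -4.8°. The mirror is at basket y ≈ +0.118 and the dispenser at about -0.120, 238 mm apart, which fits the text. Next is the saucer and brush.

Emit:
{"fn": "send_rows", "kwargs": {
  "plan": [
    [[4,0.8,1,0,0,0],[8,1.6,2,0,0,0],[12,2.4,4,0,0,0],[16,3.2,5.5,0,0,0],[19.5,4,7,0,0,0],[23,4.7,8.5,0,0,0],[26.5,5.5,9.5,0,0,0],[27,5.5,9.5,0,0,0]]
  ]
}}

```text
clock: 2.27
tool_pos: [0.6172, -0.3734, 0.2971]
orientation: [179.7, 0.1, -90.2]
force: [-0.7, 1.2, -1.1]
opening: 0.0877
gripper_force: 0.0
```

```bash
python3 - <<'E'
from h import *
s=snap('wrist','w3');snap('side','side2');o=ctrl.get_obs();print(o['tool_pos'],o['joint_pos'],o['orientation'])
cv2.imwrite('pics/c4.png',s['img'][:,:,::-1])
E
```

```text
[ 0.6191179  -0.37093656  0.29958818] [-1.55208489e+01  2.34251357e+01  1.43455793e+01 -9.12274870e-03
 -8.10952767e+01  1.54067914e+01] [ 1.79833843e+02  5.51326668e-02 -9.01155633e+01]
```

View pics/c4.png

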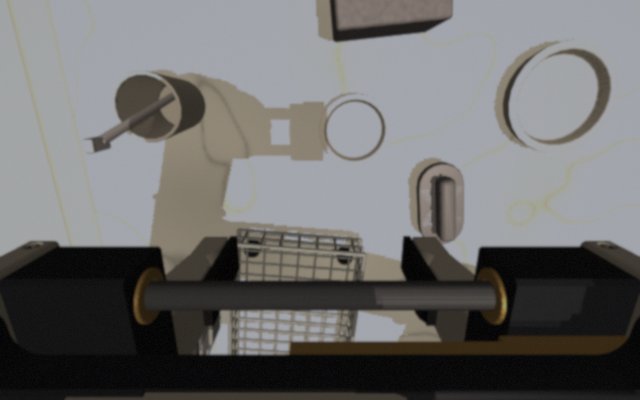

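The wrist view shows the saucer at (354,127), the brush at (440,200) with its long axis roughly along the image vertical, the big saucer at (557,95) to be left alone, and the box at (390,15), clear.

```bash
python3 - <<'E'
from h import *
w3,sd,sc,w2=load('w3'),load('side2'),load('scene1'),load('w2')
def crop(s,x0,y0,w,h,f):
    g=s['img'][y0:y0+h,x0:x0+w]; return cv2.resize(g,(int(w*f),int(h*f)),interpolation=cv2.INTER_CUBIC)
o=np.zeros((600,800,3),np.uint8)
o[:400,:400]=crop(w3,310,80,80,80,5); o[:400,400:720]=crop(w3,400,150,80,100,4)
o[400:600,:250]=crop(sd,340,290,62.5.__int__(),50,4)[:200,:250] if 0 else cv2.resize(sd['img'][290:340,340:402],(250,200),interpolation=cv2.INTER_CUBIC)
o[400:600,260:460]=cv2.resize(sd['img'][260:310,285:335],(200,200),interpolation=cv2.INTER_CUBIC)
o[400:600,470:720]=cv2.resize(sc['img'][130:170,210:260],(250,200),interpolation=cv2.INTER_CUBIC)
cv2.imwrite('pics/c5.png',o[:,:,::-1])
for n,s,c in(('w3',w3,(354,127)),('side',sd,(369,312))):
    g=cv2.cvtColor(s['img'],cv2.COLOR_RGB2GRAY);e=cv2.Canny(g,15,40)
    cs,_=cv2.findContours(e,cv2.RETR_LIST,cv2.CHAIN_APPROX_NONE)
    for k in cs:
        if len(k)>40:
            (x,y),ax,a=cv2.fitEllipse(k)
            if abs(x-c[0])<8 and abs(y-c[1])<10 and max(ax)<80: print(n,len(k),round(x,1),round(y,1),np.round(ax,1))
E
```

```text
w3 153 353.8 129.3 [54. 56.]
w3 157 353.8 129.3 [54.4 56.4]
```

View pics/c5.png

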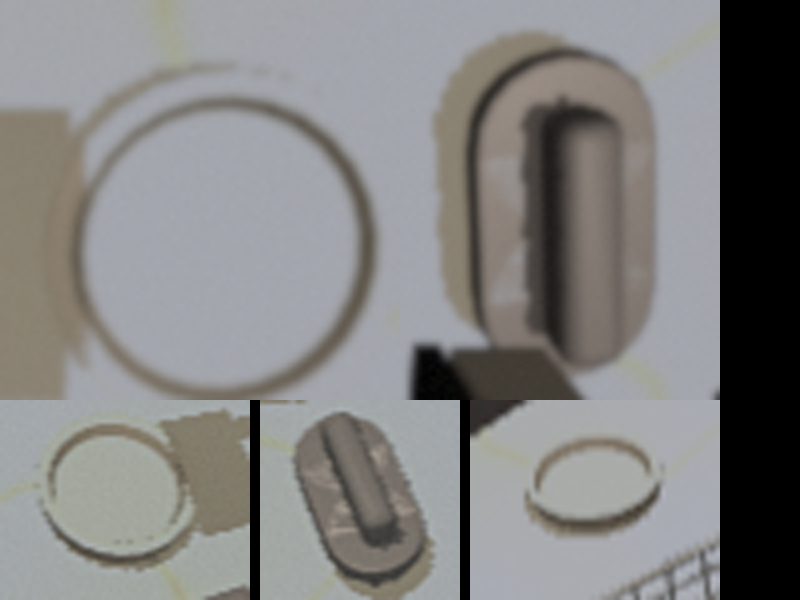

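```bash
python3 - <<'E'
from h import *
w3,sd,sc=load('w3'),load('side2'),load('scene1')
for z in(.007,.012,.018): print('w3 sauc',z,plane(w3,353.8,129.3,z).round(4))
print('sauc',tri((w3,353.8,129.3),(sd,369,311.3),(sc,234.7,145.2)))
for z in (.012,.018): print(plane(sd,369,311.3,z).round(4),plane(sc,234.7,145.2,z).round(4))
print('brush spine',tri((w3,449.3,210),(sd,309.5,277)),plane(w3,449.3,210,.057),plane(w3,441.6,200,.03))
for v in(180,210,230): print(plane(w3,455.5,v,.057).round(4))
E
```

```text
w3 sauc 0.007 [ 0.5693 -0.4076  0.007 ]
w3 sauc 0.012 [ 0.5698 -0.4081  0.012 ]
w3 sauc 0.018 [ 0.5705 -0.4088  0.018 ]
sauc (array([ 0.56980299, -0.4063656 ,  0.01115425]), [0.001662891618974268, 0.0018481609862776647, 0.002189643159569535])
[ 0.5715 -0.4062  0.012 ] [ 0.569  -0.4036  0.012 ]
[ 0.5698 -0.4095  0.018 ] [ 0.5727 -0.3974  0.018 ]
brush spine (array([ 0.44774349, -0.30973914,  0.05854796]), [0.00016521573657029182, 0.0001652157365704337]) [ 0.44697563 -0.30901015  0.057     ] [ 0.44779151 -0.31373271  0.03      ]
[ 0.4439 -0.3494  0.057 ]
[ 0.4389 -0.309   0.057 ]
[ 0.4353 -0.2806  0.057 ]
```

Saucer at (0.570, -0.407), spine at (0.447, -0.309, 0.057). Pinch the saucer's +x rim.

Emit:
{"fn": "send_rows", "kwargs": {
  "plan": [
    [[0.5,0.1,3.5,0,0,0],[1,0.2,7.5,0,0,0],[2,0.3,11.5,0,0,0],[3,0.4,15,0,0,0],[3.6,0.5,18.5,0,0,0],[3.6,0.5,22,0,0,0],[3.6,0.5,24.5,0,0,0],[3.6,0.5,24.5,0,0,0]]
  ],
  "fingers": 0.5
}}

```text
clock: 3.03
tool_pos: [0.6124, -0.4024, 0.0502]
orientation: [179.5, 0.3, -90.0]
force: [-0.7, 0.6, -1.3]
opening: 0.0448
gripper_force: 0.0
```

```bash
python3 - <<'E'
from h import *
s=snap('wrist','w4');sd=snap('side','side3');o=ctrl.get_obs();print(o['tool_pos'],o['orientation'],o['opening'])
a=s['img'];b=cv2.resize(sd['img'][240:380,280:460],None,fx=3,fy=1.4,interpolation=cv2.INTER_CUBIC)[:,:]
b=cv2.resize(sd['img'][260:360,310:470],(640,400)[::1])[:, :]
b=cv2.resize(sd['img'][280:360,320:448],(320,200),interpolation=cv2.INTER_CUBIC)
o=np.zeros((600,640,3),np.uint8);o[:400]=a;o[400:,:320]=b
cv2.imwrite('pics/c6.png',o[:,:,::-1])
E
```

```text
[ 0.61572334 -0.40465243  0.05677162] [ 1.79933757e+02 -3.23814204e-03 -8.98749583e+01] 0.04402956703048813
```

View pics/c6.png

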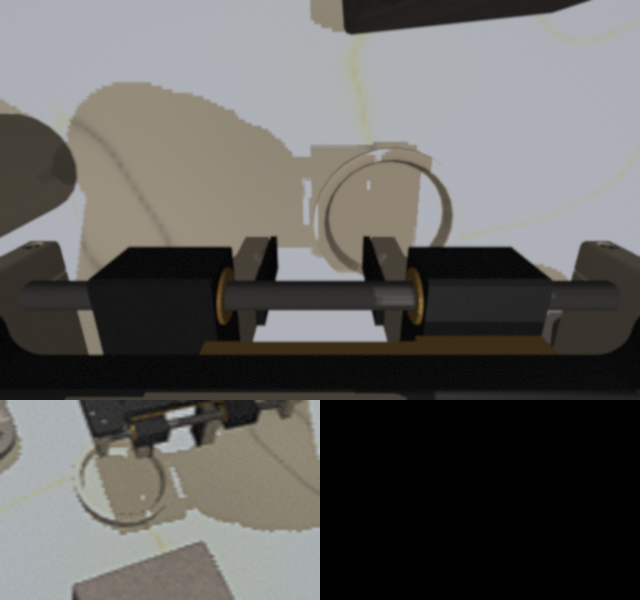

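```bash
python3 - <<'E'
from h import *
s=load('w4')
for u,v,z in((314,212,.018),(452,212,.018),(328,212,.012),(441,212,.012),(385,150,.018),(385,160,.01)): print(plane(s,u,v,z).round(4))
E
```

```text
[ 0.6157 -0.4139  0.018 ]
[ 0.5293 -0.4139  0.018 ]
[ 0.6067 -0.4116  0.012 ]
[ 0.5338 -0.4116  0.012 ]
[ 0.5738 -0.4528  0.018 ]
[ 0.5717 -0.4452  0.01  ]
```

Emit:
{"fn": "send_rows", "kwargs": {
  "plan": [
    [[0,0,2,0,0,0],[0,0,3.5,0,0,0],[0,0,4.4,0,0,0],[0,0,4.6,0,0,0],[0,0,4.6,0,0,0]]
  ]
}}

```text
clock: 3.55
tool_pos: [0.6159, -0.406, 0.012]
orientation: [-179.9, -0.0, -90.0]
force: [-0.1, 0.2, -0.2]
opening: 0.044
gripper_force: 0.0
```

Emit:
{"fn": "send_rows", "kwargs": {
  "plan": [
    [[0,0,0,0,0,0],[0,0,0,0,0,0],[0,0,0,0,0,0],[0,0,0,0,0,0],[0,0,0,0,0,0],[0,0,0,0,0,0],[0,0,0,0,0,0],[0,0,0,0,0,0]]
  ],
  "fingers": 0
}}

```text
clock: 4.22
tool_pos: [0.6145, -0.406, 0.0109]
orientation: [180.0, 0.0, -90.0]
force: [-2.9, 0.0, 4.7]
opening: 0.0077
gripper_force: 30.7
```

Emit:
{"fn": "send_rows", "kwargs": {
  "plan": [
    [[0,0,-0.5,0,0,0],[0,0,-2,0,0,0],[0,0,-4,0,0,0],[0,0,-6.5,0,0,0],[0,0,-9,0,0,0],[0,0,-11.5,0,0,0],[0,0,-13.5,0,0,0],[0,0,-14,0,0,0]]
  ]
}}

```text
clock: 4.88
tool_pos: [0.617, -0.407, 0.1552]
orientation: [-179.7, -0.2, -90.0]
force: [0.9, -0.4, -0.4]
opening: 0.0073
gripper_force: 29.7
```

Emit:
{"fn": "send_rows", "kwargs": {
  "plan": [
    [[-1.5,-0.2,0,0,0,3],[-4,-0.5,0,0,0,9],[-7,-0.9,0,0,0,16],[-10,-1.2,0,0,0,23],[-13,-1.6,0,0,0,30],[-16,-2,0,0,0,37],[-19,-2.4,0,0,0,43],[-21.8,-2.7,0,0,0,48]]
  ]
}}

```text
clock: 5.55
tool_pos: [0.642, -0.1862, 0.1497]
orientation: [180.0, -0.0, -138.3]
force: [0.7, 0.0, -1.7]
opening: 0.0069
gripper_force: 29.7
```

Emit:
{"fn": "send_rows", "kwargs": {
  "plan": [
    [[-2.5,2.2,0,0,0,7],[-5,4.4,0,0,0,14],[-7.5,6.5,0,0,0,21],[-10,8.7,0,0,0,28],[-12.5,10.8,0,0,0,35],[-14.7,12.8,0,0,0,41],[-16.2,14,0,0,0,46],[-16.6,14.4,0,0,0,47]]
  ]
}}

```text
clock: 6.22
tool_pos: [0.6693, 0.0336, 0.1495]
orientation: [180.0, -0.0, 174.8]
force: [-0.0, -0.3, -1.8]
opening: 0.0071
gripper_force: 29.7
```

```bash
python3 - <<'E'
from h import *
s=snap('wrist','w5');sd=snap('side','side4');sc=snap('scene','scene4');o=ctrl.get_obs();print(o['clock'],o['tool_pos'],o['orientation'],o['opening'],o['gripper_force'])
c=np.zeros((600,800,3),np.uint8);c[:250,:400]=cv2.resize(s['img'],(400,250));c[:340,400:]=cv2.resize(sd['img'][80:250,250:450],(400,340),interpolation=cv2.INTER_CUBIC)
c[250:600,:400]=cv2.resize(sc['img'][100:275,180:380],(400,350),interpolation=cv2.INTER_CUBIC)
cv2.imwrite('pics/c7.png',c[:,:,::-1])
E
```

```text
6.3667 [0.66870572 0.030714   0.14968383] [-1.79990469e+02 -5.56036810e-02  1.75124952e+02] 0.0067832696125775405 29.727923985637972
```

View pics/c7.png

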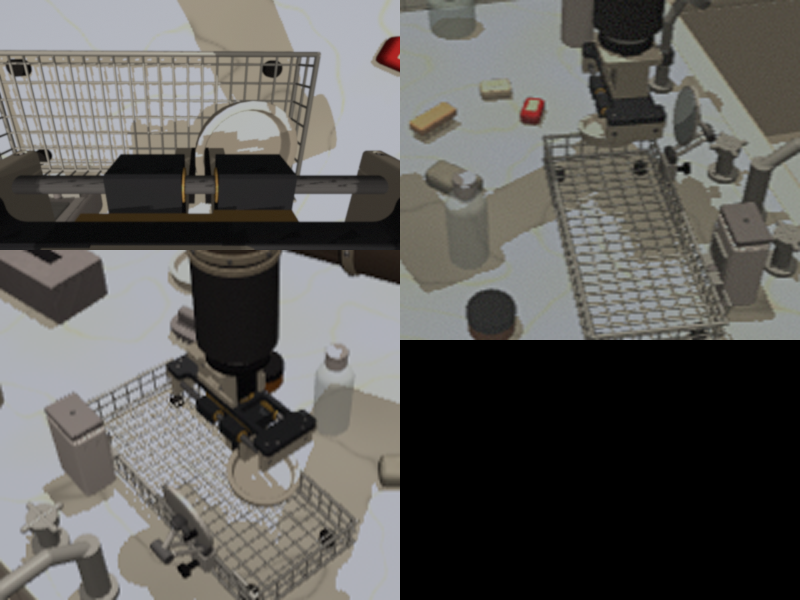

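Saucer held level, over its place. Lowering it.

Emit:
{"fn": "send_rows", "kwargs": {
  "plan": [
    [[0,0,1.5,0,0,0],[0,0,3.5,0,0,0],[0,0,5.5,0,0,0],[0,0,7.5,0,0,0],[0,0,9,0,0,0],[0,0,10,0,0,0],[0,0,10.7,0,0,0],[0,0,11,0,0,0]]
  ]
}}

```text
clock: 7.03
tool_pos: [0.669, 0.0289, 0.0401]
orientation: [-180.0, -0.0, 175.0]
force: [-0.8, -2.8, 3.9]
opening: 0.0073
gripper_force: 32.8
```

Emit:
{"fn": "send_rows", "kwargs": {
  "plan": [
    [[0,0,0.1,0,0,0],[0,0,0.2,0,0,0],[0,0,0.3,0,0,0],[0,0,0.4,0,0,0],[0,0,0.5,0,0,0],[0,0,0.5,0,0,0]]
  ]
}}

```text
clock: 7.53
tool_pos: [0.6693, 0.0301, 0.0359]
orientation: [180.0, 0.0, 175.0]
force: [-0.8, -3.6, 3.9]
opening: 0.007
gripper_force: 33.5
```

Emit:
{"fn": "send_rows", "kwargs": {
  "plan": [
    [[0,0,0.1,0,0,0],[0,0,0.2,0,0,0],[0,0,0.3,0,0,0],[0,0,0.3,0,0,0]]
  ]
}}

```text
clock: 7.87
tool_pos: [0.669, 0.0301, 0.0323]
orientation: [180.0, 0.0, 175.0]
force: [0.1, -2.4, 3.0]
opening: 0.0075
gripper_force: 34.1
```

Emit:
{"fn": "send_rows", "kwargs": {
  "plan": [
    [[0,0,0.05,0,0,0],[0,0,0.1,0,0,0],[0,0,0.15,0,0,0],[0,0,0.15,0,0,0]]
  ]
}}

```text
clock: 8.2
tool_pos: [0.6691, 0.03, 0.0317]
orientation: [-180.0, 0.0, 175.0]
force: [-1.7, -3.3, 8.2]
opening: 0.007
gripper_force: 34.7
```

Emit:
{"fn": "send_rows", "kwargs": {
  "plan": [
    [[0,0,0,0,0,0],[0,0,0,0,0,0],[0,0,0,0,0,0],[0,0,0,0,0,0]]
  ],
  "fingers": 0.3
}}

```text
clock: 8.53
tool_pos: [0.6686, 0.0304, 0.0305]
orientation: [180.0, -0.0, 175.0]
force: [-0.4, -1.3, 0.4]
opening: 0.0247
gripper_force: 0.0
```

Emit:
{"fn": "send_rows", "kwargs": {
  "plan": [
    [[0,0,-1,0,0,0],[0,0,-4,0,0,0],[0,0,-8,0,0,0],[0,0,-12,0,0,0],[0,0,-16,0,0,0],[0,0,-20,0,0,0],[0,0,-24,0,0,0],[0,0,-25,0,0,0]]
  ]
}}

```text
clock: 9.2
tool_pos: [0.6712, 0.03, 0.2901]
orientation: [179.9, 0.6, 175.0]
force: [0.4, 0.2, 1.0]
opening: 0.026
gripper_force: 0.0
```

```bash
python3 - <<'E'
from h import *
s=snap('wrist','w6');sd=snap('side','side5');sc=snap('scene','scene5');o=ctrl.get_obs();print(o['clock'],o['tool_pos'],o['orientation'],o['opening'],o['gripper_force'])
c=np.zeros((600,800,3),np.uint8);c[:250,:400]=cv2.resize(s['img'],(400,250));c[:200,400:]=cv2.resize(sd['img'][90:190,250:450],(400,200),interpolation=cv2.INTER_CUBIC)
c[250:600,:400]=cv2.resize(sc['img'][140:315,200:400],(400,350),interpolation=cv2.INTER_CUBIC)
c[200:600,400:]=cv2.resize(s['img'][:200,300:500],(400,400),interpolation=cv2.INTER_CUBIC)
cv2.imwrite('pics/c8.png',c[:,:,::-1])
E
```

```text
9.35 [0.66933569 0.03033338 0.2832949 ] [179.90731318   0.18196371 175.00338007] 0.026078871804873994 0.0
```

View pics/c8.png

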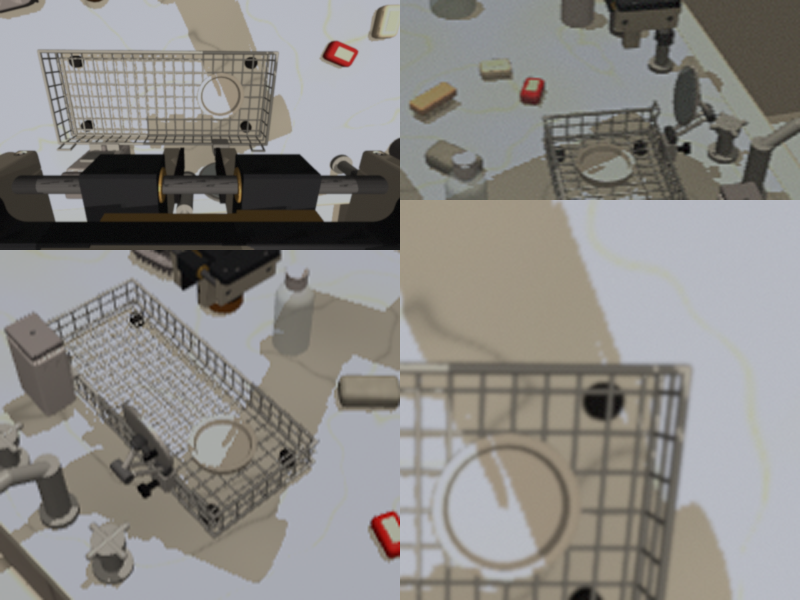

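Saucer is flat in front of the mirror, at w6 (353,152). Measuring it, then on to the soap.

Emit:
{"fn": "send_rows", "kwargs": {
  "plan": [
    [[1,3.5,0,0,0,0],[2,7.5,0,0,0,0],[3,11.5,0,0,0,0],[4,16,0,0,0,0],[5,20,0,0,0,0],[6,24.5,0,0,0,0],[7,29,0,0,0,0],[7.9,32.4,0,0,0,0]]
  ],
  "fingers": 0.75
}}

```text
clock: 10.02
tool_pos: [0.6183, 0.3551, 0.2795]
orientation: [-179.9, -0.1, 175.0]
force: [1.1, -0.4, 0.1]
opening: 0.0654
gripper_force: 0.0
```

```bash
python3 - <<'E'
from h import *
w6=load('w6')
c=np.array([.6632,-.044]);y=np.radians(-4.8);R=np.array([[np.cos(y),-np.sin(y)],[np.sin(y),np.cos(y)]])
B=lambda p:(R.T@(p[:2]-c)).round(4)
p=plane(w6,353.5,152.5,.03);print('saucer',p,B(p))
for u,v in((446,83.5),(61,80)): p=plane(w6,u,v,.065);print(p,B(p))
s=snap('wrist','w7');sd=snap('side','side6');sc=snap('scene','scene6');o=ctrl.get_obs();print(o['clock'],o['tool_pos'],o['orientation'])
def det(s,n):
    hsv=cv2.cvtColor(s['img'],cv2.COLOR_RGB2HSV);m=((hsv[...,0]>12)&(hsv[...,0]<32)&(hsv[...,1]>25)&(hsv[...,1]<110)&(hsv[...,2]>125)).astype(np.uint8)
    cs,_=cv2.findContours(m,cv2.RETR_EXTERNAL,cv2.CHAIN_APPROX_NONE)
    for k in cs:
        if cv2.contourArea(k)>60: print(n,cv2.contourArea(k),cv2.minAreaRect(k),s['img'][int(k[:,0,1].mean()),int(k[:,0,0].mean())])
for s_,n in((s,'w'),(sd,'sd'),(sc,'sc')): det(s_,n)
cv2.imwrite('pics/c9.png',s['img'][:,:,::-1])
E
```

```text
saucer [0.67079657 0.07366081 0.03      ] [-0.0023  0.1179]
[0.59531894 0.17704364 0.065     ] [-0.0861  0.2146]
[ 0.55539605 -0.24739163  0.065     ] [-0.0904 -0.2117]
10.1667 [0.61783947 0.35632311 0.27825912] [-1.79852974e+02 -1.71775325e-01  1.75220971e+02]
w 112.5 ((111.21324920654297, 238.41297912597656), (46.318702697753906, 10.917486190795898), 14.67639446258545) [154 152 150]
w 93.5 ((153.1923065185547, 200.5384521484375), (40.49311828613281, 11.926054954528809), 56.3099365234375) [129 123 111]
w 352.5 ((83.5, 159.0), (4.0, 167.0), 90.0) [129 124 114]
w 122.0 ((627.515869140625, 140.12086486816406), (15.737654685974121, 31.5843448638916), 19.09349250793457) [159 157 139]
w 574.5 ((540.2718505859375, 89.32655334472656), (62.99234390258789, 28.598142623901367), 37.23483657836914) [110 106  95]
w 575.5 ((20.524906158447266, 66.34237670898438), (24.21318244934082, 39.40095901489258), 78.9964599609375) [130 122 107]
w 388.5 ((296.07177734375, 5.967823028564453), (37.07958984375, 16.745620727539062), 39.28940963745117) [163 160 109]
w 32718.5 ((262.5932922363281, 133.7862396240234
[... 3770 characters left out ...]
673828125), (3.3524651527404785, 58.59830856323242), 65.224853515625) [161 139  98]
sc 64.0 ((230.94143676757812, 73.87316131591797), (2.9334070682525635, 34.92151641845703), 65.224853515625) [159 138  97]
sc 121.0 ((247.06997680664062, 52.9900016784668), (21.778892517089844, 12.303659439086914), 81.8698959350586) [173 164 148]
sc 514.5 ((285.17010498046875, 40.75774002075195), (31.171127319335938, 61.8345832824707), 66.03751373291016) [172 173 157]
sc 200.0 ((623.840576171875, 31.85675811767578), (41.0984992980957, 12.131041526794434), 72.89727020263672) [150 136 115]
sc 373.5 ((160.32113647460938, 35.496944427490234), (3.496666193008423, 164.8038330078125), 70.42687225341797) [171 164 118]
```

View pics/c9.png

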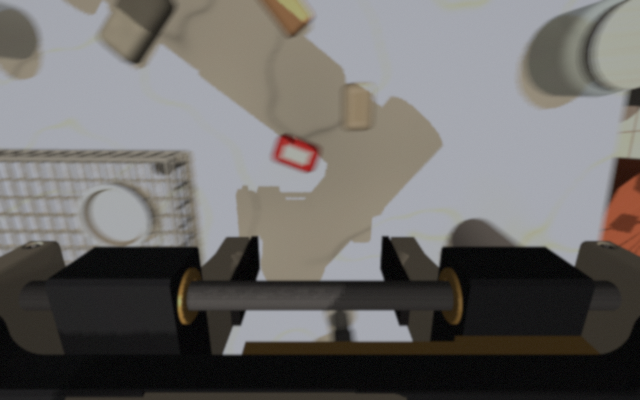

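Saucer measured at basket (-2, 118) mm, on target. In w7 the ivory soap is at (356,107), in shadow with its long axis near vertical, and the red bar at (296,152) stays. Next I'll outline the soap with GrabCut in three views.

```bash
cat >> h.py <<'E'
def gc(s,x,y,w,h):
    f=4; im=cv2.resize(s['img'][y-12:y+h+12,x-12:x+w+12],None,fx=f,fy=f,interpolation=cv2.INTER_CUBIC)[:,:,::-1].copy()
    m=np.zeros(im.shape[:2],np.uint8);cv2.grabCut(im,m,(12*f,12*f,w*f,h*f),np.zeros((1,65)),np.zeros((1,65)),6,cv2.GC_INIT_WITH_RECT)
    m=((m==1)|(m==3)).astype(np.uint8);k=max(cv2.findContours(m,cv2.RETR_EXTERNAL,cv2.CHAIN_APPROX_NONE)[0],key=cv2.contourArea)
    k=k[:,0,:].astype(float)/f+[x-12.,y-12.]; return k
E
python3 - <<'E'
from h import *
for n,b in(('w7',(340,80,36,54)),('side0',(286,117,24,16)),('scene0',(419,276,30,28))):
    s=load(n);k=gc(s,*b).astype(np.float32);print(n,cv2.minAreaRect(k),k.min(0),k.max(0))
    P=np.array([plane(s,u,v,.022)[:2] for u,v in k],np.float32); r=cv2.minAreaRect(P*1000);print('  z22mm rect',np.round(r[0],1),np.round(r[1],1),round(r[2],1))
g=cv2.cvtColor(load('w7')['img'],cv2.COLOR_RGB2HSV)
for v in range(78,138,5): print(v,' '.join('%3d/%3d'%(g[v,u,1],g[v,u,2]) for u in range(336,382,4)))
E
```

```text
w7 ((358.0, 106.75), (49.0, 35.0), 90.0) [340.5   82.25] [375.5  131.25]
  z22mm rect [558.5 406.5] [43.2 58.4] 85.1
side0 ((298.342041015625, 127.85247802734375), (5.727663516998291, 16.08607292175293), 85.71085357666016) [290.25 124.5 ] [306.25 130.75]
  z22mm rect [556.6 364.9] [36.4 59.5] 85.1
scene0 ((433.31256103515625, 290.5625305175781), (17.1473388671875, 25.455841064453125), 45.0) [420.25 277.75] [446.75 303.5 ]
  z22mm rect [569.9 406.4] [41.3 75. ] 86.4
78  43/138  45/137  21/144  13/173  14/176  15/175  15/175  15/174  14/176  15/174  12/174  10/172
83  43/137  43/137  39/136  10/134  24/127  33/141  31/156  29/156  16/160   5/162   9/170   5/168
88  47/137  46/127  57/125  66/132  68/143  69/144  66/143  24/157   3/163   2/164  11/165   3/167
93  45/136  50/128  61/126  68/138  71/148  69/147  72/145  72/145  65/138  22/152   2/163  13/174
98  45/137  48/127  60/127  69/137  72/146  76/145  75/142  74/144  66/135  21/144   6/160  15/175
103  45/136  50/127  61/129  69/136  70/145  76/144  75/143  73/143  72/134  54/133  14/145  13/173
108  45/137  50/128  62/128  69/137  70/145  76/144  75/142  74/142  70/132  58/132  46/134  43/143
113  43/135  50/127  62/128  71/136  74/144  73/143  77/143  72/142  70/132  57/129  48/134  45/142
118  43/135  47/124  63/126  71/137  70/145  75/143  77/142  72/142  70/132  57/130  45/135  46/140
123  43/124  51/116  61/125  68/138  68/150  67/148  68/146  70/143  65/130  56/128  47/135  44/140
128  45/126  47/126  56/124  62/123  68/120  69/119  67/118  68/116  59/116  49/131  44/139  44/140
133  44/133  45/136  44/134  45/135  44/134  43/136  46/138  45/137  44/139  44/139  45/141  46/139
```

```bash
python3 - <<'E'
from h import *
w,sd,sc=load('w7'),load('side0'),load('scene0')
hsv=cv2.cvtColor(w['img'],cv2.COLOR_RGB2HSV);m=np.zeros((400,640),np.uint8);m[80:136,338:380]=(hsv[80:136,338:380,1]>54)&(hsv[80:136,338:380,2]>131)
k=max(cv2.findContours(m,cv2.RETR_EXTERNAL,cv2.CHAIN_APPROX_NONE)[0],key=cv2.contourArea)
r=cv2.minAreaRect(k);print(r)
P=np.array([plane(w,u,v,.025)[:2] for u,v in k[:,0]],np.float32);q=cv2.minAreaRect(P*1000);print(q)
u,v=r[0];print(tri((w,u,v),(sd,298,125)),tri((w,u,v),(sc,434,289.5)),plane(sd,298,125,.025),plane(sc,434,289.5,.025))
o=ctrl.get_obs();print(o['tool_pos'],o['opening'])
E
```

```text
((359.8029479980469, 105.20008850097656), (26.48854637145996, 42.217037200927734), 1.6846843957901)
((556.3244018554688, 408.46722412109375), (32.42966842651367, 49.558250427246094), 84.75153350830078)
(array([0.5602208 , 0.41039235, 0.00351779]), [0.003224710201873272, 0.0032247102018730695]) (array([0.55784852, 0.40725699, 0.00906641]), [0.00319176301836265, 0.0031917630183626784]) [0.55764938 0.37870222 0.025     ] [0.56915801 0.40638888 0.025     ]
[0.61783947 0.35632311 0.27825912] 0.06573567639697112
```

Emit:
{"fn": "send_rows", "kwargs": {
  "plan": [
    [[1,0.8,2,0,0,0],[2,1.6,4.5,0,0,0],[3,2.4,7,0,0,0],[4,3.2,9.5,0,0,0],[5,4,12,0,0,0],[6.2,4.6,14,0,0,0],[6.2,4.6,14,0,0,0],[6.2,4.6,14,0,0,0]]
  ]
}}

```text
clock: 10.83
tool_pos: [0.561, 0.4033, 0.1394]
orientation: [-179.8, -0.1, 175.0]
force: [0.6, -0.3, 1.1]
opening: 0.0657
gripper_force: 0.0
```

```bash
python3 - <<'E'
from h import *
w=snap('wrist','w8');o=ctrl.get_obs();print(o['tool_pos'],o['orientation'],o['opening'])
print(proj(w,[.559,.408,.025]))
hsv=cv2.cvtColor(w['img'],cv2.COLOR_RGB2HSV);m=np.zeros((400,640),np.uint8);m[130:245,260:390]=(hsv[130:245,260:390,1]>50)
k=max(cv2.findContours(m,cv2.RETR_EXTERNAL,cv2.CHAIN_APPROX_NONE)[0],key=cv2.contourArea)
print(cv2.minAreaRect(k),cv2.boundingRect(k))
for z in(.0,.0125,.025):
    P=np.array([plane(w,u,v,z)[:2] for u,v in k[:,0]],np.float32);print(z,cv2.minAreaRect(P*1000))
for v in range(130,245,8): print(v,' '.join('%3d/%3d'%(hsv[v,u,1],hsv[v,u,2]) for u in range(270,380,8)))
cv2.imwrite('pics/c10.png',w['img'][:,:,::-1])
E
```

```text
[0.56216268 0.40389224 0.14108449] [-1.7993579e+02 -7.2159431e-03  1.7500596e+02] 0.06547247601330469
[326.21850185 187.5949385 ]
((318.9999694824219, 184.49996948242188), (64.99998474121094, 41.99999237060547), 90.0) (298, 152, 43, 66)
0.0 ((563.60693359375, 401.15728759765625), (40.72724914550781, 64.07037353515625), 85.16682434082031)
0.0125 ((560.0955810546875, 401.522216796875), (39.02189636230469, 61.38758850097656), 85.16687774658203)
0.025 ((556.5843505859375, 401.88726806640625), (37.316524505615234, 58.70487594604492), 85.16674041748047)
130  44/140  44/140  45/141  45/141  45/142  45/142  45/143  45/143  42/144  45/143  45/142  44/121  45/142  44/144
138  46/140  10/154  43/141  43/141  45/141  45/143  45/143  46/144  43/143  45/143  45/143  44/127  44/140  44/144
146  34/144  44/139  14/178   2/160  45/142  47/142  48/143  45/143  45/143  46/144  46/143  45/125  45/143  46/145
154  13/178  12/177  14/179  14/180   6/139  68/112  70/ 87  69/ 85  59/ 95  45/143  46/134  43/136  45/143  44/145
162  14/179  13/178  13/178  14/179  38/170  10/171   9/173  69/141  70/132  45/13
[... 493 characters left out ...]
/145
202  31/141   5/157  17/146  13/152  51/159  75/147  76/144  76/144  69/136  46/139  45/143  42/144  44/144  46/145
210  44/123  40/133  23/153  19/146  72/127  68/149  69/148  69/147  69/133  45/141  43/141  44/144  45/143  44/144
218  42/128  43/131  45/137  46/138  44/139  45/135  44/138  44/138  46/140  45/142  46/143  45/142  45/143  45/143
226  43/135  43/135  47/137  44/138  44/138  46/140  46/140  44/140  45/141  45/142  45/141  47/142  45/142  45/142
234  49/120  45/136  44/138  44/138  44/139  44/139  44/139  46/140  44/140  45/141  45/141  45/143  43/142  45/143
242  78/ 85  45/136  45/137  46/139  43/138  43/138  44/138  44/140  44/140  45/141  45/142  45/143  45/143  45/143
```

Soap at (0.559, 0.402), aligned with the gripper. The outline measures 37 x 59 mm at z = 25, which matches.

Emit:
{"fn": "send_rows", "kwargs": {
  "plan": [
    [[0.1,-0.1,3,0,0,0],[0.2,-0.2,6,0,0,0],[0.3,-0.25,9,0,0,0],[0.3,-0.25,11.5,0,0,0],[0.3,-0.25,12.5,0,0,0],[0.3,-0.25,12.7,0,0,0],[0.3,-0.25,12.7,0,0,0]]
  ]
}}

```text
clock: 11.47
tool_pos: [0.5597, 0.4025, 0.015]
orientation: [180.0, 0.0, 175.0]
force: [0.4, -0.5, 0.7]
opening: 0.0656
gripper_force: 0.0
```

Emit:
{"fn": "send_rows", "kwargs": {
  "plan": [
    [[0,0,0,0,0,0],[0,0,0,0,0,0],[0,0,0,0,0,0],[0,0,0,0,0,0],[0,0,0,0,0,0],[0,0,0,0,0,0]]
  ],
  "fingers": 0
}}

```text
clock: 11.97
tool_pos: [0.5588, 0.4028, 0.0149]
orientation: [180.0, 0.0, 175.0]
force: [-1.2, 0.1, 4.8]
opening: 0.0373
gripper_force: 30.0
```

Emit:
{"fn": "send_rows", "kwargs": {
  "plan": [
    [[0,0,-0.5,0,0,0],[0,0,-2,0,0,0],[0,0,-4,0,0,0],[0,0,-6.5,0,0,0],[0,0,-9,0,0,0],[0,0,-11.5,0,0,0],[0,0,-12.5,0,0,0],[0,0,-12.5,0,0,0]]
  ]
}}

```text
clock: 12.63
tool_pos: [0.5597, 0.4036, 0.1426]
orientation: [179.8, 0.2, 175.0]
force: [-0.1, 1.2, 0.1]
opening: 0.0377
gripper_force: 30.0
```

Emit:
{"fn": "send_rows", "kwargs": {
  "plan": [
    [[-0.7,-1.5,0,0,0,0],[-2,-4.5,0,0,0,0],[-3.5,-8,0,0,0,0],[-5.2,-11.7,0,0,0,0],[-6.8,-15.4,0,0,0,0],[-8.4,-19,0,0,0,0],[-10,-22.7,0,0,0,0],[-11.5,-26,0,0,0,0]]
  ]
}}

```text
clock: 13.3
tool_pos: [0.6497, 0.1304, 0.1372]
orientation: [-179.9, -0.2, 175.0]
force: [0.1, -0.4, -0.1]
opening: 0.0374
gripper_force: 30.0
```

Emit:
{"fn": "send_rows", "kwargs": {
  "plan": [
    [[-1.5,-3.3,0,0,0,0],[-2.2,-5,0,0,0,0],[-2.5,-5.8,0,0,0,0],[-2.5,-5.8,1,0,0,0],[-2.5,-5.8,3,0,0,0],[-2.5,-5.8,5,0,0,0],[-2.5,-5.8,6,0,0,0],[-2.5,-5.8,6,0,0,0]]
  ]
}}

```text
clock: 13.97
tool_pos: [0.6677, 0.0736, 0.075]
orientation: [-179.9, -0.3, 175.0]
force: [-0.7, -0.6, -1.1]
opening: 0.0375
gripper_force: 30.0
```

```bash
python3 - <<'E'
from h import *
w=snap('wrist','w9');o=ctrl.get_obs();print(o['tool_pos'],o['orientation'],o['opening'],o['force'])
E
```

```text
[0.66896888 0.07380862 0.07707536] [-179.90880307   -0.19473176  175.04769318] 0.03736884956220272 [-0.35170074  0.14227759 -0.87986456]
```

Emit:
{"fn": "send_rows", "kwargs": {
  "plan": [
    [[-0.15,0,0.8,0,0,0],[-0.15,0,1.8,0,0,0],[-0.15,0,2.5,0,0,0],[-0.15,0,2.9,0,0,0],[-0.15,0,3.1,0,0,0],[-0.15,0,3.2,0,0,0],[-0.15,0,3.3,0,0,0],[-0.15,0,3.3,0,0,0]]
  ]
}}

```text
clock: 14.68
tool_pos: [0.672, 0.0733, 0.0462]
orientation: [180.0, 0.0, 175.0]
force: [-0.1, -0.0, -1.4]
opening: 0.0377
gripper_force: 30.0
```

Emit:
{"fn": "send_rows", "kwargs": {
  "plan": [
    [[0,0,0.05,0,0,0],[0,0,0.1,0,0,0],[0,0,0.15,0,0,0],[0,0,0.15,0,0,0]]
  ]
}}

```text
clock: 15.02
tool_pos: [0.6718, 0.0733, 0.0446]
orientation: [180.0, 0.0, 175.0]
force: [-0.4, 0.4, -1.6]
opening: 0.0377
gripper_force: 30.0
```

Emit:
{"fn": "send_rows", "kwargs": {
  "plan": [
    [[0,0,0.05,0,0,0],[0,0,0.1,0,0,0],[0,0,0.15,0,0,0],[0,0,0.2,0,0,0],[0,0,0.2,0,0,0]]
  ]
}}

```text
clock: 15.43
tool_pos: [0.6718, 0.0733, 0.0424]
orientation: [-180.0, -0.0, 175.0]
force: [0.5, -0.2, -1.1]
opening: 0.0376
gripper_force: 30.0
```

Emit:
{"fn": "send_rows", "kwargs": {
  "plan": [
    [[0,0,0.05,0,0,0],[0,0,0.1,0,0,0],[0,0,0.1,0,0,0]]
  ]
}}

```text
clock: 15.68
tool_pos: [0.6719, 0.0734, 0.0419]
orientation: [-180.0, 0.0, 175.0]
force: [-1.2, 0.2, 2.3]
opening: 0.0376
gripper_force: 30.0
```

Emit:
{"fn": "send_rows", "kwargs": {
  "plan": [
    [[0,0,0,0,0,0],[0,0,0,0,0,0],[0,0,0,0,0,0],[0,0,0,0,0,0]]
  ],
  "fingers": 0.65
}}

```text
clock: 16.02
tool_pos: [0.6718, 0.0733, 0.0414]
orientation: [-180.0, -0.0, 175.0]
force: [0.8, 0.2, 0.5]
opening: 0.0555
gripper_force: 0.0
```

Emit:
{"fn": "send_rows", "kwargs": {
  "plan": [
    [[0,0,-1,0,0,0],[0,0,-4,0,0,0],[0,0,-8,0,0,0],[0,0,-12,0,0,0],[0,0,-16,0,0,0],[0,0,-20,0,0,0],[0,0,-22,0,0,0],[0,0,-22,0,0,0]]
  ]
}}

```text
clock: 16.68
tool_pos: [0.6742, 0.0735, 0.2696]
orientation: [179.8, 0.6, 175.0]
force: [-0.5, 0.1, -0.0]
opening: 0.0571
gripper_force: 0.0
```

```bash
python3 - <<'E'
from h import *
w=snap('wrist','w10');sc=snap('scene','scene7');sd=snap('side','side7');o=ctrl.get_obs();print(o['tool_pos'],o['orientation'],o['opening'])
c=np.zeros((600,800,3),np.uint8);c[:400,:400]=cv2.resize(w['img'][60:220,280:440],(400,400),interpolation=cv2.INTER_CUBIC)
c[:300,400:]=cv2.resize(sc['img'][180:285,230:370],(400,300),interpolation=cv2.INTER_CUBIC)
c[300:600,400:]=cv2.resize(sd['img'][255:330,280:380],(400,300),interpolation=cv2.INTER_CUBIC)
c[400:600,:400]=cv2.resize(sd['img'][155:255,235:435],(400,200),interpolation=cv2.INTER_CUBIC)
cv2.imwrite('pics/c11.png',c[:,:,::-1])
E
```

```text
[0.67142021 0.07331501 0.26182924] [1.79971006e+02 2.72492978e-03 1.74991310e+02] 0.057307883680710145
```

View pics/c11.png

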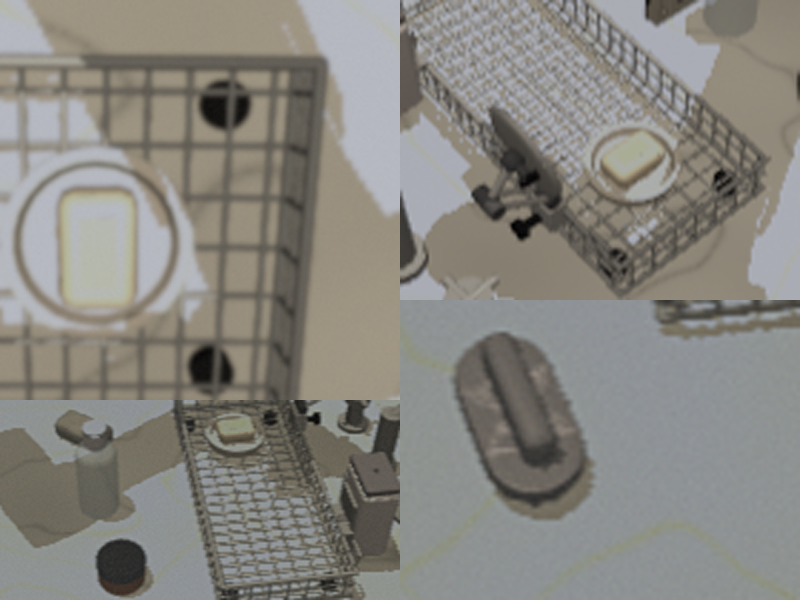

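The soap lies flat in the saucer's middle: w10 crop ring centre at (97,240), soap at (97,247). Now the brush direction.

```bash
python3 - <<'E'
from h import *
sd=load('side7');w=load('w3')
f=lambda x,y:(280+(x-400)/4,255+(y-300)/4)
for a,b,z in(((485,345),(525,455),.055),((515,338),(553,440),.055),((498,335),(540,455),.056)):
    p,q=plane(sd,*f(*a),z),plane(sd,*f(*b),z);d=p-q;print('side',p.round(4),q.round(4),np.degrees(np.arctan2(d[1],d[0])))
k=gc(w,414,156,52,84).astype(np.float32)
# body outline, long sides in w3 (crop px: right body edge x=655, y130..300 ; left 478 y 120..290)
g=lambda x,y:(400+(x-400)/4,150+y/4)
for a,b,z in(((655,120),(655,290),.03),((575,140),(578,340),.057),((622,140),(622,330),.055)):
    p,q=plane(w,*g(*a),z),plane(w,*g(*b),z);d=q-p;print('w3',p.round(4),q.round(4),np.degrees(np.arctan2(d[1],d[0])))
E
```

```text
side [ 0.4354 -0.2714  0.055 ] [ 0.442  -0.3546  0.055 ] 94.57410598774925
side [ 0.4547 -0.2704  0.055 ] [ 0.4604 -0.3483  0.055 ] 94.22520515353723
side [ 0.4447 -0.2665  0.056 ] [ 0.4505 -0.3572  0.056 ] 93.62811472390717
w3 [ 0.421  -0.3422  0.03  ] [ 0.4128 -0.2802  0.03  ] 97.54325469682442
w3 [ 0.4581 -0.3429  0.057 ] [ 0.4492 -0.2734  0.057 ] 97.30727235507014
w3 [ 0.4422 -0.3423  0.055 ] [ 0.434  -0.2761  0.055 ] 97.10973134223798
```

Emit:
{"fn": "send_rows", "kwargs": {
  "plan": [
    [[1,-2,0.3,0,0,-6],[2.2,-4.6,0.7,0,0,-13],[3.4,-7.2,1,0,0,-20],[4.6,-9.8,1.4,0,0,-27],[5.8,-12.4,1.8,0,0,-34],[7,-15,2.2,0,0,-41],[8.2,-17.6,2.6,0,0,-47],[9.5,-20.1,3,0,0,-52]]
  ]
}}

```text
clock: 17.5
tool_pos: [0.558, -0.1198, 0.2299]
orientation: [179.9, -0.1, -132.7]
force: [0.3, -1.0, 0.5]
opening: 0.0567
gripper_force: 0.0
```

Emit:
{"fn": "send_rows", "kwargs": {
  "plan": [
    [[2.7,-0.6,0.4,0,0,-6],[5.5,-1.2,0.8,0,0,-13],[8.3,-1.9,1.2,0,0,-20],[11.2,-2.5,1.6,0,0,-27],[14,-3.2,2,0,0,-34],[17,-3.8,2.5,0,0,-41],[20,-4.5,3,0,0,-46],[21.7,-4.9,3.2,0,0,-48.5]]
  ]
}}

```text
clock: 18.17
tool_pos: [0.4447, -0.3121, 0.1975]
orientation: [179.8, 0.1, -84.3]
force: [0.7, 0.9, -0.4]
opening: 0.0571
gripper_force: 0.0
```

Emit:
{"fn": "send_rows", "kwargs": {
  "plan": [
    [[0,0,0,0,0,0],[0,0,0,0,0,0],[0,0,0,0,0,0]]
  ]
}}

```text
clock: 18.42
tool_pos: [0.4471, -0.3105, 0.1988]
orientation: [179.9, 0.0, -84.6]
force: [0.6, -0.2, 0.4]
opening: 0.0569
gripper_force: 0.0
```

```bash
python3 - <<'E'
from h import *
w=snap('wrist','w11');o=ctrl.get_obs();print(o['clock'],o['tool_pos'],o['orientation'],o['opening'],o['joint_pos'].round(1))
u,v=proj(w,[.447,-.311,.057]);print(u,v)
hsv=cv2.cvtColor(w['img'],cv2.COLOR_RGB2HSV);print(hsv[40:245:12,int(u)-70:int(u)+71:10,2])
E
```

```text
18.4667 [ 0.44754237 -0.31027078  0.19905148] [ 1.79948493e+02  2.46983244e-02 -8.45192995e+01] 0.057148623643522564 [-14.1   9.5 -18.1  -0.  -62.4  19.6]
319.6593194678996 182.67343192442019
[[185 186 185 184 186 185 185 184 185 185 185 185 178 186 186]
 [185 185 185 186 185 185 185 186 185 185 185 186 182 186 186]
 [185 186 185 185 186 185 185 186 186 187 177 183 185 186 186]
 [186 186 186 186 186 184 185 186 178 185 186 185 186 185 185]
 [174 179 179 177 179 181 184 186 185 186 185 185 185 187 186]
 [149 148 184 186 186 186 187 185 186 186 187 186 186 186 185]
 [152 149 150 182 186 149 148 148 147 149 155 186 186 185 183]
 [152 151 150 150 149 148  77  83  92 148 168 185 178 177 182]
 [151 153 150 150 151  88  88  87  86  86 151 180 186 185 184]
 [151 152 151 150 119  87  66  78  60  83 164 185 185 185 183]
 [152 152 151 149 125  85  63  79  59  82 147 185 185 184 184]
 [152 158 157 153 108  83  63  80  60  83 148 185 185 184 184]
 [186 187 185 186 129  83  61  81  58  81 148 185 183 184 184]
 [186 185 186 186 138 154  60  80  65 158 155 186 185 184 185]
 [186 187 186 185 182 142  70 135  92 151 166 185 186 184 184]
 [187 186 186 187 187 135 103 133  96 145 187 186 185 184 183]
 [186 186 186 186 186 186 172 138 160 185 178 184 187 184 184]
 [ 72  10 186 185 187 187 186 186 187 186 185 179 185  10  71]]
```

Spine is centred at column 320 and aligned. Descend and grip.

Emit:
{"fn": "send_rows", "kwargs": {
  "plan": [
    [[0,0,3,0,0,0],[0,0,6.5,0,0,0],[0,0,10,0,0,0],[0,0,13,0,0,0],[0,0,15.3,0,0,0],[0,0,16.2,0,0,0],[0,0,16.2,0,0,0],[0,0,16.2,0,0,0]]
  ]
}}

```text
clock: 19.13
tool_pos: [0.4482, -0.3105, 0.038]
orientation: [180.0, -0.0, -84.4]
force: [-0.3, -0.6, 0.4]
opening: 0.0572
gripper_force: 0.0
```

Emit:
{"fn": "send_rows", "kwargs": {
  "plan": [
    [[0,0,0,0,0,0],[0,0,0,0,0,0],[0,0,0,0,0,0],[0,0,0,0,0,0],[0,0,0,0,0,0],[0,0,0,0,0,0]]
  ],
  "fingers": 0
}}

```text
clock: 19.63
tool_pos: [0.4476, -0.3108, 0.038]
orientation: [-180.0, -0.0, -84.5]
force: [-0.1, 0.7, -1.4]
opening: 0.023
gripper_force: 0.0
```

Emit:
{"fn": "send_rows", "kwargs": {
  "plan": [
    [[0,0,-0.5,0,0,0],[0,0,-2,0,0,0],[0,0,-4,0,0,0],[0,0,-6.5,0,0,0],[0,0,-9,0,0,0],[0,0,-11.5,0,0,0],[0,0,-13.5,0,0,0],[0,0,-14,0,0,0]]
  ]
}}

```text
clock: 20.3
tool_pos: [0.449, -0.3115, 0.1815]
orientation: [-179.7, -0.2, -84.5]
force: [0.2, -1.0, -1.4]
opening: 0.0216
gripper_force: 29.8
```

Emit:
{"fn": "send_rows", "kwargs": {
  "plan": [
    [[-0.8,-0.8,0,0,0,3],[-2.2,-2.2,0,0,0,9],[-4,-4,0,0,0,16],[-5.7,-5.7,0,0,0,23],[-7.5,-7.4,0,0,0,30],[-9.2,-9.1,0,0,0,37],[-10.7,-10.6,0,0,0,44],[-12.1,-12,0,0,0,50]]
  ]
}}

```text
clock: 20.97
tool_pos: [0.5556, -0.1775, 0.1768]
orientation: [179.9, -0.0, -134.8]
force: [-0.4, -0.6, -1.3]
opening: 0.0218
gripper_force: 29.8
```

Emit:
{"fn": "send_rows", "kwargs": {
  "plan": [
    [[-2.2,0.2,0,0,0,7],[-4.5,0.4,0,0,0,14],[-7,0.6,0,0,0,21],[-9.5,0.8,0,0,0,28],[-12,1,0,0,0,35],[-14.5,1.3,0,0,0,42],[-16.3,1.5,0,0,0,47.5],[-17,1.6,0,0,0,50.3]]
  ]
}}

```text
clock: 21.63
tool_pos: [0.664, -0.0443, 0.1762]
orientation: [-180.0, -0.1, 175.0]
force: [-0.0, -0.7, -1.0]
opening: 0.0217
gripper_force: 29.8
```

Emit:
{"fn": "send_rows", "kwargs": {
  "plan": [
    [[0,0,1,0,0,0],[0,0,3,0,0,0],[0,0,5,0,0,0],[0,0,7,0,0,0],[0,0,8,0,0,0],[0,0,8,0,0,0]]
  ]
}}

```text
clock: 22.13
tool_pos: [0.6605, -0.0471, 0.0939]
orientation: [-179.9, -0.3, 175.2]
force: [-0.9, 0.2, -1.7]
opening: 0.0218
gripper_force: 29.8
```

```bash
python3 - <<'E'
from h import *
w=snap('wrist','w12');sc=snap('scene','scene8');sd=snap('side','side8');o=ctrl.get_obs();print(o['clock'],o['tool_pos'],o['orientation'],o['opening'],o['force'])
u,v=proj(w,[.663,-.046,.09]);print(u,v)
hsv=cv2.cvtColor(w['img'],cv2.COLOR_RGB2HSV);print(hsv[100:260:10,int(u)-70:int(u)+71:10,2])
E
```

```text
22.2833 [ 0.66354668 -0.04665676  0.09833297] [-1.79990121e+02  5.08865289e-02  1.75234849e+02] 0.02193209319934855 [ 0.5216964   1.21694716 -1.25361772]
323.6865199590686 251.5782290211341
[[162 165 160 178 151 169 164 139 183 168 124 169 168 106 170]
 [148 145 144 141 136 144 138 129 141 135 142 120 138 105 112]
 [205 203 202 205 190 205 204 147 204 205 155 205 205 167 170]
 [204 205 186 205 195 205 206 148 205 205 159 205 193 166 169]
 [191 195 164 199 189 201 201 160 202 201 164 203 190 162 169]
 [205 202 185 205 203 108  67  68  76 203 167 200 192 164 169]
 [204 205 168 151 154 170 170 170 167 161  82 206 169 184 171]
 [204 204 137 160 164 166 166 165 165 162 160  98 157 185 196]
 [170 170 151 160 162 161 162 162 161 158 156 154 164 166 168]
 [204 190 155 156 156  51  58  60  54 154 153 150 121 205 204]
 [169 121 152 152 152 102 121 121 108 148 148 149 129 205 202]
 [107 101 151 142 153 119 145 140 123 145 152 138 130 133 125]
 [168 129  97 120 171 120 146 141 123  87  92  91  85 193 165]
 [169 155  96  94  95 119 146 140 123  88  90  91  83 166 164]
 [104 103  73  72  17  78  94  88  78  12  72  71  79 141 118]
 [ 16  15  72  74   6  83 101 102  83  16  74  73  14  18  15]]
```

Emit:
{"fn": "send_rows", "kwargs": {
  "plan": [
    [[0,0,1,0,0,0],[0,0,2,0,0,0],[0,0,2.8,0,0,0],[0,0,3.3,0,0,0],[0,0,3.6,0,0,0],[0,0,3.6,0,0,0]]
  ]
}}

```text
clock: 22.78
tool_pos: [0.6626, -0.0464, 0.0604]
orientation: [-180.0, -0.1, 175.2]
force: [0.3, 1.1, -1.6]
opening: 0.0219
gripper_force: 29.8
```

Emit:
{"fn": "send_rows", "kwargs": {
  "plan": [
    [[0,0,0.1,0,0,0],[0,0,0.2,0,0,0],[0,0,0.3,0,0,0],[0,0,0.4,0,0,0],[0,0,0.4,0,0,0]]
  ]
}}

```text
clock: 23.2
tool_pos: [0.6634, -0.0462, 0.058]
orientation: [180.0, 0.0, 175.2]
force: [-0.4, 0.4, 1.1]
opening: 0.0221
gripper_force: 29.8
```

Emit:
{"fn": "send_rows", "kwargs": {
  "plan": [
    [[0,0,0,0,0,0],[0,0,0,0,0,0],[0,0,0,0,0,0],[0,0,0,0,0,0]]
  ],
  "fingers": 0.4
}}

```text
clock: 23.53
tool_pos: [0.6632, -0.0463, 0.0576]
orientation: [180.0, 0.0, 175.2]
force: [0.1, 0.8, -0.8]
opening: 0.0345
gripper_force: 0.0
```

Emit:
{"fn": "send_rows", "kwargs": {
  "plan": [
    [[0,0,-1,0,0,0],[0,0,-4,0,0,0],[0,0,-8,0,0,0],[0,0,-12,0,0,0],[0,0,-16,0,0,0],[0,0,-20,0,0,0],[0,0,-24,0,0,0],[0,0,-25,0,0,0]]
  ]
}}

```text
clock: 24.2
tool_pos: [0.6651, -0.047, 0.3168]
orientation: [180.0, 0.6, 175.2]
force: [0.8, -1.1, 1.6]
opening: 0.0351
gripper_force: 0.0
```

```bash
python3 - <<'E'
from h import *
w1,w2,sd,sc=[load(n) for n in('w1','w2','side7','scene7')]
print(tri((w1,530,38),(w2,491,228)),plane(w1,530,38,.155),plane(w2,491,228,.155))
w=snap('wrist','w13');o=ctrl.get_obs();print(o['clock'],o['tool_pos'],o['orientation'],o['opening'])
c=np.array([.6632,-.044]);y=np.radians(-4.8);R=np.array([[np.cos(y),-np.sin(y)],[np.sin(y),np.cos(y)]])
k=gc(w,*[int(t) for t in (proj(w,[.663,-.046,.03])-[50,60])],100,105)
P=np.array([R.T@(plane(w,u,v,.03)[:2]-c) for u,v in k],np.float32)*1000;print('brush basket mm',cv2.minAreaRect(P))
E
```

```text
(array([ 0.43939937, -0.00931445,  0.14618168]), [0.002233171889769326, 0.002233171889769133]) [ 0.44190015 -0.00819096  0.155     ] [ 0.4469925  -0.01362455  0.155     ]
24.25 [ 0.66513358 -0.04671949  0.31597845] [179.93158611   0.62083156 175.22037081] 0.0351462396339585
brush basket mm ((6.545875549316406, -2.390819549560547), (116.36270141601562, 65.97307586669922), 1.1893315315246582)
```

Emit:
{"fn": "send_rows", "kwargs": {
  "plan": [
    [[2,0.2,0.3,0,0,0],[5,0.4,0.6,0,0,0],[8.5,0.7,1,0,0,0],[12,1,1.4,0,0,0],[15.5,1.3,1.8,0,0,0],[19,1.6,2.2,0,0,0],[20.6,1.8,2.5,0,0,0],[20.6,1.8,2.5,0,0,0]]
  ],
  "fingers": 0.75
}}

```text
clock: 24.92
tool_pos: [0.456, -0.0112, 0.2835]
orientation: [179.9, 0.1, 175.3]
force: [-0.0, -0.8, 0.1]
opening: 0.0657
gripper_force: 0.0
```

```bash
python3 - <<'E'
from h import *
w=snap('wrist','w14');o=ctrl.get_obs();print(o['clock'],o['tool_pos'],o['orientation'],o['opening'],o['joint_pos'].round(1))
p=proj(w,[.443,-.010,.155]);print(p)
u,v=[int(t) for t in p]
im=w['img'];hsv=cv2.cvtColor(im,cv2.COLOR_RGB2HSV)
print(hsv[max(v-60,0):v+61:8,u-80:u+81:10,2])
k=cv2.medianBlur(cv2.cvtColor(im,cv2.COLOR_RGB2GRAY),3)
c=cv2.HoughCircles(k,cv2.HOUGH_GRADIENT,1,20,param1=60,param2=14,minRadius=14,maxRadius=40)
if c is not None: print([x.round(1).tolist() for x in c[0] if abs(x[0]-u)<90 and x[1]<245])
E
```

```text
24.9667 [ 0.45795897 -0.01108517  0.28386441] [1.79928896e+02 1.31813221e-01 1.75276692e+02] 0.06562880870233828 [  23.4   -2.6  -19.9   -0.   -72.6 -118.1]
[320.49311538 171.42785146]
[[174 179 178 179 174 175 175 171 136 139 138 139 140 143 143 143 145]
 [179 179 178 179 174 177 177 175 115 130 141 140 142 143 145 145 144]
 [178 179 178 178 171 178 179 108 121 117 128 143 145 145 145 145 144]
 [177 179 178 178 170 179 144 149 154 153 135 144 146 146 145 143 143]
 [178 178 178 179 171 178 140 154 105 138 152 142 146 148 145 135 131]
 [167 178 179 179 171 178 149 119 178 178 151 125 142 141 131 143 142]
 [146 180 179 179 171 179 148 178 179 179 158 133 148 148 148 147 148]
 [175 179 179 178 175 178 143 178 178 179 169 176 149 150 150 148 147]
 [179 179 178 179 180 173 179 170 179 178 151 180 150 149 149 149 147]
 [178 178 177 175 180 178 175 179 178 176 177 176 155 149 148 149 147]
 [145 144 145 143 153 153 156 155 154 148 148 148 149 148 148 147 147]
 [145 144 143 142 143 146 148 150 151 148 148 148 147 148 147 146 147]
 [139 143 142 142 144 143 145 145 151 148 146 143 147 148 147 147 146]
 [141 139 143 143 142 143 144 145 146 144 133 126 143 148 147 145 145]
 [144 138 143 141 142 143 143 144 137 145 146 142 129 142 147 146 145]
 [145 143 132 141 141 142 143 130 145 149 148 148 148 147 137 145 146]]
[[321.5, 154.5, 26.600000381469727], [292.5, 230.5, 36.0], [315.5, 229.5, 33.79999923706055], [268.5, 217.5, 32.70000076293945], [323.5, 176.5, 28.0]]
```

```bash
python3 - <<'E'
from h import *
w=load('w14');sd=snap('side','side9');sc=snap('scene','scene9')
c=np.zeros((600,800,3),np.uint8);c[:400,:400]=cv2.resize(w['img'][90:250,240:400],(400,400),interpolation=cv2.INTER_CUBIC)
c[:300,400:]=cv2.resize(sc['img'][120:270,230:430],(400,300),interpolation=cv2.INTER_CUBIC)
c[300:600,400:]=cv2.resize(sd['img'][130:280,240:440],(400,300),interpolation=cv2.INTER_CUBIC)
cv2.imwrite('pics/c12.png',c[:,:,::-1])
E
```

```text
(no output)
```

View pics/c12.png

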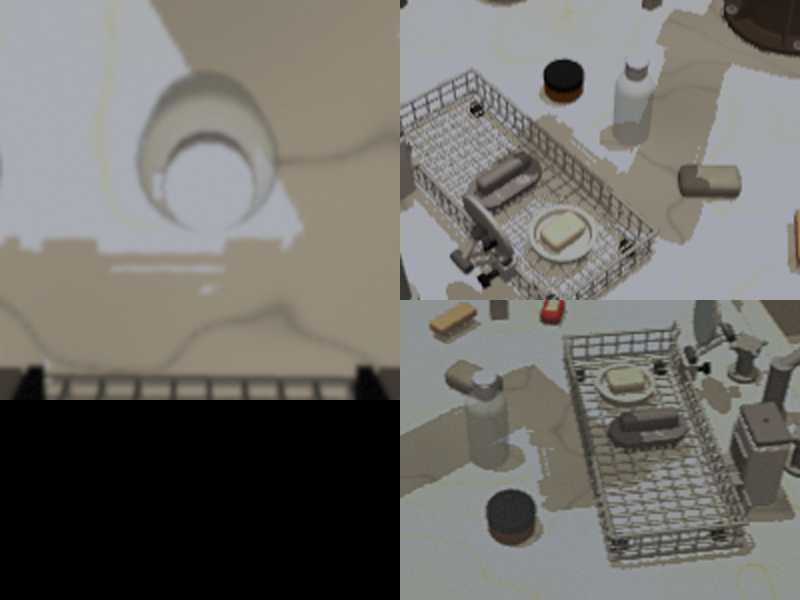

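Brush, saucer and soap are in order. Bottle cap top is at w14 (323,165).

```bash
python3 - <<'E'
from h import *
w=load('w14');sd=load('side9');sc=load('scene9');w1=load('w1')
print(plane(w,323.2,164.8,.155),tri((w,323.2,164.8),(w1,530,38)),tri((w,323.2,164.8),(sc,349,150),(sd,283.7,168)))
E
```

```text
[ 0.43711923 -0.00708752  0.155     ] (array([ 0.43852349, -0.00805259,  0.14937814]), [0.000951945693761486, 0.0009519456937614957]) (array([ 0.43901354, -0.00505227,  0.15395816]), [0.002611145816567734, 0.003628466733704245, 0.004090979516705466])
```

Emit:
{"fn": "send_rows", "kwargs": {
  "plan": [
    [[1,0.1,0,0,0,0],[2,0.2,1,0,0,0],[2,0.2,4,0,0,0],[2,0.2,7.5,0,0,0],[2,0.2,11,0,0,0],[2,0.2,14,0,0,0],[2,0.2,15.2,0,0,0],[2,0.2,15.2,0,0,0]]
  ]
}}

```text
clock: 25.73
tool_pos: [0.4377, -0.0083, 0.1274]
orientation: [-179.8, -0.4, 175.1]
force: [0.3, 0.3, 1.0]
opening: 0.0658
gripper_force: 0.0
```

Emit:
{"fn": "send_rows", "kwargs": {
  "plan": [
    [[0,0,0,0,0,0],[0,0,0,0,0,0],[0,0,0,0,0,0],[0,0,0,0,0,0],[0,0,0,0,0,0],[0,0,0,0,0,0],[0,0,0,0,0,0]]
  ],
  "fingers": 0
}}

```text
clock: 26.32
tool_pos: [0.4401, -0.0073, 0.1312]
orientation: [180.0, 0.1, 175.2]
force: [0.4, 0.3, 3.8]
opening: 0.0335
gripper_force: 30.0
```

Emit:
{"fn": "send_rows", "kwargs": {
  "plan": [
    [[0,0,-0.5,0,0,0],[0,0,-2,0,0,0],[0,0,-4,0,0,0],[0,0,-6,0,0,0],[0,0,-8.5,0,0,0],[0,0,-10.5,0,0,0],[0,0,-11.5,0,0,0],[0,0,-11.5,0,0,0]]
  ]
}}

```text
clock: 26.98
tool_pos: [0.4405, -0.0072, 0.2478]
orientation: [179.9, 0.2, 175.2]
force: [-0.4, -0.6, -1.1]
opening: 0.0332
gripper_force: 30.0
```

```bash
python3 - <<'E'
from h import *
o=ctrl.get_obs();print(o['clock'],o['tool_pos'],o['orientation'],o['opening'],o['gripper_force'],o['joint_pos'].round(1))
w=snap('wrist','w15');sd=snap('side','side10')
E
```

```text
26.9833 [ 0.44054253 -0.0072164   0.24775185] [179.91286625   0.20420927 175.2130601 ] 0.033189899817140045 29.996948540210724 [  24.9   -3.3  -25.3    0.   -67.8 -119.7]
```

Emit:
{"fn": "send_rows", "kwargs": {
  "plan": [
    [[-1,-0.6,0,0,0,0],[-3.5,-2.1,0,0,0,0],[-7,-4.2,0,0,0,0],[-10.5,-6.3,0,0,0,0],[-14,-8.4,0,0,0,0],[-17.5,-10.6,0,0,0,0],[-21,-12.7,0,0,0,0],[-22.7,-13.7,0,0,0,0]]
  ]
}}

```text
clock: 27.75
tool_pos: [0.6561, -0.1657, 0.2415]
orientation: [-180.0, -0.3, 175.1]
force: [0.9, 0.1, -0.5]
opening: 0.0335
gripper_force: 30.0
```

Emit:
{"fn": "send_rows", "kwargs": {
  "plan": [
    [[0,0,0,0,0,0],[0,0,1,0,0,0],[0,0,2.5,0,0,0],[0,0,4.5,0,0,0],[0,0,6.5,0,0,0],[0,0,8,0,0,0],[0,0,8.8,0,0,0],[0,0,8.8,0,0,0]]
  ]
}}

```text
clock: 28.42
tool_pos: [0.652, -0.1622, 0.1544]
orientation: [180.0, -0.3, 175.2]
force: [-0.1, 0.0, -0.5]
opening: 0.0332
gripper_force: 30.0
```

Emit:
{"fn": "send_rows", "kwargs": {
  "plan": [
    [[0,0,0.1,0,0,0],[0,0,0.2,0,0,0],[0,0,0.3,0,0,0],[0,0,0.3,0,0,0]]
  ]
}}

```text
clock: 28.75
tool_pos: [0.6546, -0.163, 0.1553]
orientation: [180.0, 0.1, 175.2]
force: [0.7, -0.1, 0.4]
opening: 0.0335
gripper_force: 30.0
```

Emit:
{"fn": "send_rows", "kwargs": {
  "plan": [
    [[0,0,0.1,0,0,0],[0,0,0.2,0,0,0],[0,0,0.3,0,0,0],[0,0,0.35,0,0,0],[0,0,0.35,0,0,0]]
  ]
}}

```text
clock: 29.17
tool_pos: [0.6545, -0.163, 0.1513]
orientation: [-180.0, 0.0, 175.2]
force: [-0.7, -0.1, 0.7]
opening: 0.0334
gripper_force: 30.0
```

Emit:
{"fn": "send_rows", "kwargs": {
  "plan": [
    [[0,0,0.05,0,0,0],[0,0,0.1,0,0,0],[0,0,0.1,0,0,0]]
  ]
}}

```text
clock: 29.42
tool_pos: [0.6549, -0.1631, 0.1513]
orientation: [-180.0, 0.1, 175.2]
force: [-1.5, 1.5, 6.8]
opening: 0.0336
gripper_force: 30.0
```

Contact. Release and lift clear, then check.

Emit:
{"fn": "send_rows", "kwargs": {
  "plan": [
    [[0,0,0,0,0,0],[0,0,0,0,0,0],[0,0,0,0,0,0],[0,0,0,0,0,0],[0,0,0,0,0,0]]
  ],
  "fingers": 0.7
}}

```text
clock: 29.83
tool_pos: [0.6542, -0.163, 0.1497]
orientation: [180.0, -0.0, 175.2]
force: [-0.1, 0.4, -0.9]
opening: 0.0593
gripper_force: 0.0
```

Emit:
{"fn": "send_rows", "kwargs": {
  "plan": [
    [[0,0,-1,0,0,0],[0,0,-3,0,0,0],[0,0,-6,0,0,0],[0,0,-9,0,0,0],[0,0,-12,0,0,0],[0,0,-15,0,0,0],[0,0,-17,0,0,0],[0,0,-17,0,0,0]]
  ]
}}

```text
clock: 30.5
tool_pos: [0.656, -0.1637, 0.3269]
orientation: [-180.0, 0.5, 175.2]
force: [-1.0, 0.4, 0.2]
opening: 0.0614
gripper_force: 0.0
```

Emit:
{"fn": "send_rows", "kwargs": {
  "plan": [
    [[2,0,0,0,0,0],[5,0,0,0,0,0],[8,0,0,0,0,0],[10,0,0,0,0,0],[10,0,0,0,0,0],[10,0,0,0,0,0]]
  ]
}}

```text
clock: 31.0
tool_pos: [0.5539, -0.1547, 0.3214]
orientation: [180.0, 0.1, 175.2]
force: [0.7, 0.1, -0.7]
opening: 0.0613
gripper_force: 0.0
```

```bash
python3 - <<'E'
from h import *
w=snap('wrist','w16');sd=snap('side','side11');sc=snap('scene','scene11');o=ctrl.get_obs();print(o['clock'],o['tool_pos'],o['opening'])
c=np.array([.6632,-.044]);y=np.radians(-4.8);R=np.array([[np.cos(y),-np.sin(y)],[np.sin(y),np.cos(y)]])
B=lambda p:np.r_[(R.T@(p[:2]-c)).round(4),p[2].round(3)]
# expected cap top; changed pixels vs. earlier views with gripper away
pe=np.array([.6532,-.1636,.175])
print([proj(s,pe).round(1) for s in(w,sd,sc)])
for n,s,b in(('side',sd,load('side7')),('scene',sc,load('scene7'))):
    d=cv2.absdiff(s['img'],b['img']).max(2);u,v=[int(t) for t in proj(s,[pe[0],pe[1],.1])]
    m=np.zeros(d.shape,np.uint8);m[v-45:v+45,u-22:u+22]=d[v-45:v+45,u-22:u+22]>18;m=cv2.morphologyEx(m,cv2.MORPH_CLOSE,np.ones((5,5)))
    k=max(cv2.findContours(m,cv2.RETR_EXTERNAL,cv2.CHAIN_APPROX_NONE)[0],key=cv2.contourArea);print(n,cv2.boundingRect(k),cv2.minAreaRect(k),'exp top/bottom',proj(s,pe).round(),proj(s,pe*[1,1,0]+[0,0,.02]).round())
g=cv2.medianBlur(cv2.cvtColor(w['img'],cv2.COLOR_RGB2GRAY),3)
h=cv2.HoughCircles(g,cv2.HOUGH_GRADIENT,1,8,param1=60,param2=11,minRadius=13,maxRadius=32);u,v=proj(w,pe)
for q in h[0]:
    if abs(q[0]-u)<25 and abs(q[1]-v)<25: print(q.round(1),B(plane(w,q[0],q[1],.175)))
for n,z in (('jar',0),): pass
# left-alone things and set things moved? compare side7/side11 over their boxes
a,b=load('side0')['img'],sd['img']
for n,(x,y2) in dict(jar=(295,238),nail=(266,140),red=(316,135),big=(262,352)).items(): print(n,cv2.absdiff(a[y2-15:y2+15,x-15:x+15],b[y2-15:y2+15,x-15:x+15]).mean().round(1))
E
```

```text
31.15 [ 0.5552073  -0.15464399  0.32002988] 0.061491344523343955
[array([319.7, 271.1]), array([375.2, 188.7]), array([255.3, 154. ])]
side (350, 164, 44, 90) ((371.5, 208.5), (89.0, 43.0), 90.0) exp top/bottom [375. 189.] [370. 229.]
scene (236, 150, 44, 68) ((257.5, 183.5), (43.0, 67.0), 0.0) exp top/bottom [255. 154.] [261. 192.]
[324.5 249.5  30.3] [-0.0253 -0.1151  0.175 ]
[299.5 254.5  31.4] [-0.0195 -0.1411  0.175 ]
[305.5 265.5  31.4] [-0.0066 -0.135   0.175 ]
[309.5 254.5  31.4] [-0.0195 -0.1307  0.175 ]
[314.5 269.5  25.8] [-0.0019 -0.1256  0.175 ]
[336.5 262.5  31.4] [-0.0102 -0.1024  0.175 ]
[319.5 257.5  25.8] [-0.0161 -0.1203  0.175 ]
[331.5 255.5  31.4] [-0.0184 -0.1078  0.175 ]
[311.5 282.5  31.4] [ 0.0139 -0.1288  0.175 ]
[326.5 264.5  22.4] [-0.0078 -0.1129  0.175 ]
[323.5 273.5  20.1] [ 0.0029 -0.116   0.175 ]
[298.5 288.5  25.8] [ 0.0214 -0.1429  0.175 ]
[315.5 246.5  18. ] [-0.0288 -0.1244  0.175 ]
[340.5 250.5  15.8] [-0.0242 -0.0985  0.175 ]
jar 6.6
nail 1.5
red 10.6
big 1.4
```

```bash
python3 - <<'E'
from h import *
for a,b in(('side11','side9'),('scene11','scene9')):
    A,Bb=load(a),load(b);d=cv2.absdiff(cv2.GaussianBlur(A['img'],(3,3),0),cv2.GaussianBlur(Bb['img'],(3,3),0)).max(2)
    for z in(.17,.15,.12,.09,.06,.03):
        u,v=proj(A,[.6532,-.1636,z]).round().astype(int);print(a,z,(u,v),d[v,u-22:u+23:2].tolist())
A,Bb=load('side11'),load('side0')
for n,(x,y,h) in dict(jar=(295,238,12),red=(316,135,7)).items():
    t=Bb['img'][y-h:y+h,x-h:x+h];r=cv2.matchTemplate(A['img'][y-h-8:y+h+8,x-h-8:x+h+8],t,cv2.TM_CCOEFF_NORMED);print(n,cv2.minMaxLoc(r)[1::2])
E
```

```text
side11 0.17 (np.int64(375), np.int64(190)) [1, 3, 2, 8, 9, 6, 4, 3, 45, 63, 65, 66, 67, 38, 14, 6, 4, 5, 4, 4, 4, 5, 5]
side11 0.15 (np.int64(374), np.int64(196)) [1, 3, 2, 1, 21, 36, 9, 7, 42, 44, 24, 18, 17, 19, 19, 13, 12, 5, 5, 3, 3, 4, 5]
side11 0.12 (np.int64(373), np.int64(204)) [3, 1, 4, 1, 3, 7, 20, 31, 35, 38, 36, 39, 36, 32, 28, 16, 4, 15, 21, 21, 2, 4, 4]
side11 0.09 (np.int64(372), np.int64(212)) [19, 17, 12, 7, 4, 8, 18, 24, 24, 38, 34, 31, 34, 50, 56, 26, 29, 30, 32, 30, 22, 20, 17]
side11 0.06 (np.int64(371), np.int64(219)) [23, 3, 1, 3, 18, 22, 19, 21, 26, 34, 41, 29, 25, 23, 35, 47, 53, 32, 36, 47, 48, 46, 39]
side11 0.03 (np.int64(370), np.int64(227)) [4, 8, 33, 44, 41, 43, 32, 54, 61, 64, 46, 49, 60, 56, 48, 35, 50, 49, 37, 16, 22, 29, 29]
scene11 0.17 (np.int64(255), np.int64(155)) [1, 1, 1, 1, 1, 1, 1, 1, 2, 43, 56, 56, 56, 54, 51, 16, 1, 1, 1, 1, 1, 1, 1]
scene11 0.15 (np.int64(256), np.int64(161)) [1, 1, 1, 1, 1, 1, 1, 3, 10, 46, 54, 46, 85, 79, 45, 7, 5, 1, 1, 1, 1, 1, 1]
scene11 0.12 (np.int64(257), np.int64(168)) [4, 22, 27, 13, 3, 1, 6, 2, 6, 9, 7, 19, 11, 20, 16, 9, 16, 16, 1, 1, 1, 1, 1]
scene11 0.09 (np.int64(258), np.int64(176)) [4, 11, 40, 47, 39, 46, 38, 32, 32, 38, 46, 43, 40, 37, 22, 11, 2, 1, 1, 1, 1, 1, 1]
scene11 0.06 (np.int64(259), np.int64(183)) [24, 17, 33, 40, 36, 39, 49, 55, 63, 46, 37, 52, 45, 42, 34, 32, 35, 10, 1, 1, 1, 1, 1]
scene11 0.03 (np.int64(260), np.int64(189)) [49, 46, 28, 32, 46, 52, 52, 46, 51, 55, 58, 64, 40, 45, 49, 49, 46, 8, 10, 15, 16, 5, 1]
jar (0.9653515815734863, (8, 8))
red (0.9983215928077698, (8, 8))
```

The cap sits at its expected pixels in both views, so the bottle stands upright. The jar and red bar haven't moved. Handing in.

```bash
python3 -c "
from plant import ctrl
print(ctrl.close_job())"
```

```text
the job is handed in; nothing more can be done
None
```

I handed the job in at about 31 s of the 128 s: the saucer with the soap is in front of the mirror, the brush in the middle and the bottle in front of the dispenser. I confirmed the saucer, soap and brush by eye, but checked the bottle only by pixel comparison in two views because my picture allowance was used up.

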